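# Clear the craft table and lock the magnifier over the work sheet

### The arm

A 6-joint arm with a two-finger parallel gripper is mounted at the origin on the work surface. World frame = base frame: x ahead of the robot, y to its left, z up, the work surface at z = 0. Lengths are in m, angles in rad, forces in N, time in s.
With the tool pointing down it reaches from about 0.35 to 0.975 m from the base axis. Payload 4.9 kg.
Tool frame: the origin (TCP) lies midway between the tips of the shut fingers; the grasp point (between the pads) lies 19 mm behind it; z points along the fingers, y is the direction in which the jaws open and shut (so a half turn about z gives the same grasp; the last joint's range is limited). The gripper opens to 85 mm and grips with 20 to 120 N. Pads are 22 mm wide; open, the fingers measure 114 mm over their backs; the gripper's body (76 mm by 85 mm) begins 54 mm behind the grasp point. The pads swing forward as they close: fully open they stand 13 mm farther back than shut.
Start: joints at [0.998, 0.053, 1.613, -0, 1.476, -0.119], TCP at [0.274, 0.562, 0.204] pointing down, gripper open.
Joint ranges: [-3.01, 3.01], [-1.01, 2.22], [0.06, 2.58], [-1.02, 4.17], [0.09, 2.62], [-3.14, 3.14]. Speed limits (rad/s): [2.57, 2.57, 3.14, 3.14, 3.14, 3.14].

### API

Orientations are given as a rotation vector (axis times angle).
In Python, from station import ctrl gives the robot as it stands.
- The arm moves only by the tool jog_arm, never from a script. Its argument "steps" is a list of rows, each an object of numbers: "dx", "dy", "dz": the shift along the world's x, y, z in units of 60 mm (1.0 is 60 mm); "twist": the turn about the world's z in units of 10 degrees (1.0 is 10 degrees). A call has 1 to 5 rows; each row is the pose to reach, as a shift and turn from the pose measured when the call began; what a row does not reach only later rows make up. A row lasts 1/8 s, in which the tool goes at most 62.5 mm and 10.7 degrees, less where a joint would pass 70% of its speed; a pose out of reach is approached as far as the arm can. A call with a gripper value outside its range is refused whole. "gripper" is the closure in counts, from 0 (fully open) to 255 (shut), set as the call begins (left out, the last holds). The fingers move at their own pace and stop on an object; "newtons" is the grip in N (left out, the last holds). Time passes only in rows, so rows that repeat a pose let the fingers close. It gives the time, the measured TCP pose, the force and the opening at its end, in the units of the state.
- ctrl.get_obs(): the state, without advancing time (a new reading comes with each control period).
- ctrl.get_image(name): name is "side" or "top" or "wrist"; returns a dict with "frame" (400x640x3 uint8, red, green, blue), "range_z" (400x640 float32, m along the optical axis (not along the pixel's ray), 0 where there is no reading), "fx", "fy", "cx", "cy" (pixels), "extrinsics" (4x4, takes a point from camera to world coordinates). Camera axes: x right, y down, z forward; pixel columns grow to the right and rows downward; lengths in m; the calibration is good to about 2 mm. A picture is of the moment at which its call begins.
- ctrl.finish_job(): hands the job in, once; it reports no verdict.
The state is a dict: "t": time; "q": joint angles; "dq": joint speeds; "effort": joint torques, N m; "tool_pos": TCP position; "tool_rot": TCP orientation; "contact_force": force on the tool from outside, world axes, zero at the start; "wrist_torque": the same for the moment, N m; "opening": finger opening in m.
Only numpy, scipy, OpenCV 4.12 (cv2) and the standard library are available. Lean on these libraries where they do the work, as an engineer would, in place of code of your own. Each camera call takes 0.05 s, during which the arm holds its last target.

### The job

Get the craft table ready for the next maker. First lay every wooden reindeer ornament flat in the grey tray; then turn the magnifier's lock collar to the green open mark, swing the arm and level the lens so that it stands horizontal and centred over the red dot on the work sheet, and finally turn the collar back to the red locked mark. Leave the jar, tape, glue gun and mug where they are.

Things in the scene. Friction and masses are not known exactly. Their poses are not given: they have to be found in the camera images.
- deer1: loose wooden reindeer-head ornament lying face up: tan block 48 x 36 mm, 16 mm thick, red nose, two dark antlers (10 mm thick) beyond one end, 64 mm over all; blue scarf stripe; 40 g. Origin: underside, near the middle of the block (block from x = -26 to +22 mm, antlers to +38 mm); x towards the antlers, y across the 36 mm width, z out of the face. May be absent (None).
- deer2: loose wooden reindeer-head ornament lying face up: tan block 48 x 36 mm, 16 mm thick, red nose, two dark antlers (10 mm thick) beyond one end, 64 mm over all; white scarf stripe; 40 g. Origin: underside, near the middle of the block (block from x = -26 to +22 mm, antlers to +38 mm); x towards the antlers, y across the 36 mm width, z out of the face. May be absent (None).
- deer3: loose wooden reindeer-head ornament lying face up: tan block 48 x 36 mm, 16 mm thick, red nose, two dark antlers (10 mm thick) beyond one end, 64 mm over all; green scarf stripe; 40 g. Origin: underside, near the middle of the block (block from x = -26 to +22 mm, antlers to +38 mm); x towards the antlers, y across the 36 mm width, z out of the face. May be absent (None).
- deer4: loose wooden reindeer-head ornament lying face up: tan block 48 x 36 mm, 16 mm thick, red nose, two dark antlers (10 mm thick) beyond one end, 64 mm over all; yellow scarf stripe; 40 g. Origin: underside, near the middle of the block (block from x = -26 to +22 mm, antlers to +38 mm); x towards the antlers, y across the 36 mm width, z out of the face. May be absent (None).
- deer5: loose wooden reindeer-head ornament lying face up: tan block 48 x 36 mm, 16 mm thick, red nose, two dark antlers (10 mm thick) beyond one end, 64 mm over all; blue scarf stripe; 40 g. Origin: underside, near the middle of the block (block from x = -26 to +22 mm, antlers to +38 mm); x towards the antlers, y across the 36 mm width, z out of the face. May be absent (None).
- deer6: loose wooden reindeer-head ornament lying face up: tan block 48 x 36 mm, 16 mm thick, red nose, two dark antlers (10 mm thick) beyond one end, 64 mm over all; white scarf stripe; 40 g. Origin: underside, near the middle of the block (block from x = -26 to +22 mm, antlers to +38 mm); x towards the antlers, y across the 36 mm width, z out of the face. May be absent (None).
- tray: fixed open grey tray, 270 (its x) x 180 (its y) x 35 mm high, walls and floor 5 mm; origin at the centre of its underside, z up. It stands on the robot's left.
- sheet: fixed pale blue work sheet 150 (its x) x 130 (its y) x 1.5 mm, with a red dot 24 mm wide on a white disc 60 mm wide with a dark blue edge at its centre; origin at the centre of its underside
- dot (a point): centre of the red dot on the sheet
- stand: fixed stand of the magnifier: dark foot 110 mm wide, 22 mm high; post 22 mm thick, top at 200 mm; swivel arm at height 140 mm; white dial 80 mm wide at 155 to 160 mm with a green (open) and a red (locked) mark. Origin under the post, z up; the green mark lies along its +x, the red mark 1.2 rad clockwise of it seen from above
- axis (a point): point on the post's vertical axis, 180 mm above the table, at the middle height of the lock collar: a captive ribbed black ring on top of the post, 48 mm in diameter, from 163 to 195 mm above the table, with a yellow pointer (low tab reaching 38 mm from the axis, its top 7 mm above the collar's underside, and a stripe on top)
- collar (a joint): the lock collar. Radians, growing clockwise seen from above: 0 = pointer at the green open mark, 1.2 = pointer at the red locked mark. Range -0.2 to 1.5; friction about 0.1 N m, stays where left, no click. It turns independently of the arm and does not itself stiffen it
- swivel (a joint): swivel of the magnifier's arm about the post. Radians, growing counter-clockwise seen from above; 0 = arm along the stand's (axis) +y, range -0.6 to 1.3. Friction about 0.22 N m, stays where left
- tilt (a joint): tilt of the lens about the horizontal hinge at the arm's end. 0 = lens level, positive = ball end raised, range -0.5 to 1.0. Friction about 0.25 N m, stays where left
- hinge (a point): centre of the tilt hinge, 75 mm out from the post's axis, 140 mm above the table; x points out along the arm when the lens is level (it turns with the lens), y along the hinge axis
- lens (a point): centre of the round glass lens (92 mm over its 10 mm thick black rim), 45 mm from the hinge
- ball (a point): centre of the orange grip ball, 24 mm in diameter, on a 10 mm stem at the lens's outer end, 125 mm from the hinge in the lens's plane (200 mm from the post's axis when level). Fingers straddling it from above, closing along the hinge axis, can swing the arm and set the tilt.
- paint_jar: bystander: paint jar with blue cap, 54 mm wide, 70 mm high, loose; origin under its centre
- tape: bystander: roll of orange tape lying flat, 90 mm wide, 20 mm high, loose; origin under its centre
- glue_gun: bystander: black and yellow glue gun lying on its side, about 160 x 120 x 34 mm, loose; origin under its barrel
- mug: bystander: blue mug 76 mm wide, 90 mm high, loose; origin under its centre
Not all that is in view belongs to the job. Leave any turquoise look-alike of the deer1 alone.

How it is judged:
On the way, in this order (a step that is already met when the one before it is completed fails the run):
1. every ornament lies flat in the tray (x of deer1 in the frame of tray between -0.125 and 0.125 m and y of deer1 in the frame of tray between -0.08 and 0.08 m and z of deer1 in the frame of tray between -0.005 and 0.03 m and angle between the z axis of each of deer1, deer2, deer3, deer4, deer5, deer6 and the z axis of tray, either way round below 0.4 rad and x of deer2 in the frame of tray between -0.125 and 0.125 m and y of deer2 in the frame of tray between -0.08 and 0.08 m and z of deer2 in the frame of tray between -0.005 and 0.03 m and x of deer3 in the frame of tray between -0.125 and 0.125 m and y of deer3 in the frame of tray between -0.08 and 0.08 m and z of deer3 in the frame of tray between -0.005 and 0.03 m and x of deer4 in the frame of tray between -0.125 and 0.125 m and y of deer4 in the frame of tray between -0.08 and 0.08 m and z of deer4 in the frame of tray between -0.005 and 0.03 m and x of deer5 in the frame of tray between -0.125 and 0.125 m and y of deer5 in the frame of tray between -0.08 and 0.08 m and z of deer5 in the frame of tray between -0.005 and 0.03 m and x of deer6 in the frame of tray between -0.125 and 0.125 m and y of deer6 in the frame of tray between -0.08 and 0.08 m and z of deer6 in the frame of tray between -0.005 and 0.03 m), for 0.2 s.
2. the lock collar is at the open mark (value of joint collar between -0.2 and 0.15 rad), for 0.2 s.
3. with the collar open, the lens is level and over the red dot (all of step 2 and horizontal distance between lens and dot below 0.015 m and value of joint tilt between -0.12 and 0.12 rad), for 0.2 s.
4. the lock collar is back at the locked mark (value of joint collar between 1.08 and 1.32 rad), for 0.2 s.
At the end, for the whole second after the job is handed in: All ornaments present lie still and flat in the tray, either face up (within 0.4 rad); the lens centre is within 15 mm of the red dot seen from above and level within 0.12 rad; the collar is within 0.12 rad of the locked mark (1.2) (all of step 1 and all of step 4 and horizontal distance between lens and dot below 0.015 m and value of joint tilt between -0.12 and 0.12 rad and linear speed of each of deer1, deer2, deer3, deer4, deer5, deer6 below 0.02 m/s); the robot touches nothing.
It fails at once if the paint jar was moved more than 30 mm (distance of paint_jar from where it was at the start of the episode above 0.03 m).
It fails at once if the tape was moved more than 30 mm (distance of tape from where it was at the start of the episode above 0.03 m).
It fails at once if the glue gun was moved more than 30 mm (distance of glue_gun from where it was at the start of the episode above 0.03 m).
It fails at once if the mug was moved more than 30 mm (distance of mug from where it was at the start of the episode above 0.03 m).
Of deer1, deer2, deer3, deer4, deer5, deer6 only 4 to 6 are there at a start; the rules pass over those that are not, and their reading is None.
At some moment in a run one of deer1, deer2, deer3, deer4, deer5, deer6 may be knocked a few centimetres aside while the robot is not near it.
Once in a run the grip may slacken for a moment while it holds something.
It also fails if it takes over 210 s, if anything falls off the work surface, if the arm or the gripper's body presses on something with over 40 N, if the wrist force passes 120 N, or if a joint passes its speed limit or range.

## Working session

There is one attempt and no reset: what is moved stays moved. The work goes in short steps, Python scripts to look and compute and a tool call to move; the robot and the scene stay as the last step left them, time stands still between calls to the robot, and variables do not carry over. Pictures are saved under pics/ and viewed, and the job is handed in when it is done.

Besides the shell and the picture viewer there is one more tool, called after "Emit:" as name(argument=value, ...), one argument or row to a line, values as JSON. jog_arm: Moves the arm, as the interface text tells. Its arguments: {"type":"object","properties":{"steps":{"type":"array"},"gripper":{"type":"number"},"newtons":{"type":"number"}},"required":["steps"]}

```bash
ls; mkdir -p pics
cat > h.py <<'E'
import numpy as np, cv2
from station import ctrl
def grab(n,fn=None):
    im=ctrl.get_image(n)
    if fn: cv2.imwrite('pics/'+fn,cv2.cvtColor(im['frame'],cv2.COLOR_RGB2BGR))
    return im
def pts(im):
    h,w=im['range_z'].shape
    u,v=np.meshgrid(np.arange(w),np.arange(h)); z=im['range_z']
    P=np.stack([(u-im['cx'])/im['fx']*z,(v-im['cy'])/im['fy']*z,z],-1)
    E=np.array(im['extrinsics']); return P@E[:3,:3].T+E[:3,3]
def plane(im,u,v,h):
    E=np.array(im['extrinsics']); d=E[:3,:3]@np.array([(u-im['cx'])/im['fx'],(v-im['cy'])/im['fy'],1.])
    o=E[:3,3]; return o+d*(h-o[2])/d[2]
E
python3 - <<'E'
from h import *
for n in ['top','side','wrist']:
    im=grab(n,n+'0.png'); print(n,im['fx'],im['cx'],im['cy'],np.round(im['extrinsics'],3).tolist())
o=ctrl.get_obs();print(o)
E
```

```text
pics
top 397.4913521165215 315.6193632640507 194.6095669532697 [[-0.012, -0.997, 0.072, 0.487], [-1.0, 0.012, -0.007, -0.104], [0.006, -0.072, -0.997, 1.307], [0.0, 0.0, 0.0, 1.0]]
side 459.2512862409223 318.20012344941375 192.55654367425313 [[-0.991, -0.082, 0.11, 0.432], [-0.137, 0.68, -0.72, 0.832], [-0.015, -0.728, -0.685, 0.999], [0.0, 0.0, 0.0, 1.0]]
wrist 298.9809654911655 317.0751427529352 199.49949964301908 [[0.438, 0.855, 0.279, 0.201], [0.899, -0.415, -0.138, 0.597], [-0.002, 0.311, -0.95, 0.372], [0.0, 0.0, 0.0, 1.0]]
{'t': 0.15, 'q': array([ 9.97980333e-01,  5.32227639e-02,  1.61397368e+00, -9.42135976e-07,
        1.47599171e+00, -1.19003477e-01]), 'dq': array([-0.00021189, -0.00203508, -0.00419198,  0.00180083, -0.00239677,
       -0.00097211]), 'effort': array([-1.09694502e-03, -3.94245780e+01, -3.70721090e+01, -1.52509751e-04,
        4.63979028e-03, -2.60341005e-05]), 'tool_pos': array([0.27371221, 0.56129346, 0.20293752]), 'tool_rot': array([-7.06623934e-01, -3.06053726e+00,  2.35785222e-03]), 'contact_force': array([ 0.02207243,  0.02441033, -0.57719127]), 'wrist_torque': array([-0.01489154,  0.00507248,  0.04988311]), 'opening': 0.08535894257452063}
```

View pics/top0.png

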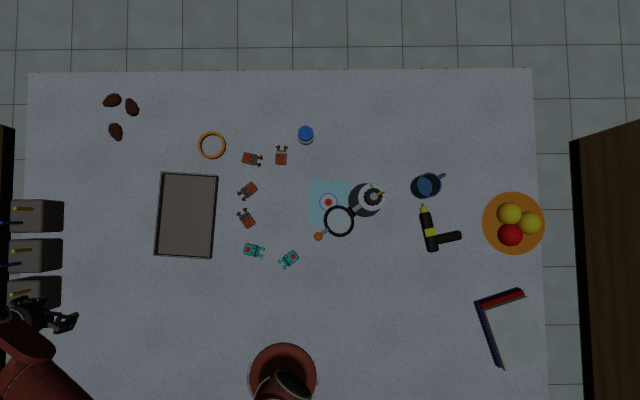

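View pics/side0.png

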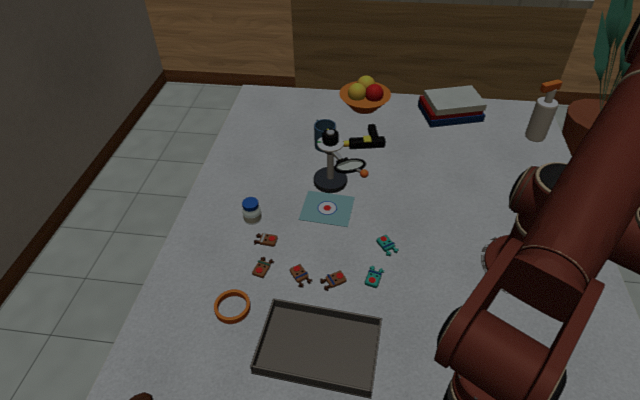

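View pics/wrist0.png

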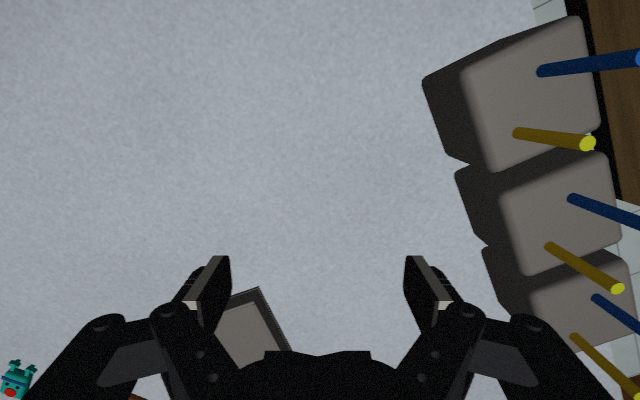

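Run:
```python
from h import *
a=cv2.imread('pics/top0.png')[135:275,190:395]
cv2.imwrite('pics/crop0.png',cv2.convertScaleAbs(cv2.resize(a,None,fx=3.8,fy=3.8,interpolation=cv2.INTER_CUBIC),alpha=1.5))
a=cv2.imread('pics/side0.png')[100:300,200:400]
cv2.imwrite('pics/crop1.png',cv2.convertScaleAbs(cv2.resize(a,None,fx=3,fy=3,interpolation=cv2.INTER_CUBIC),alpha=1.5))
```

```text
(no output)
```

View pics/crop0.png

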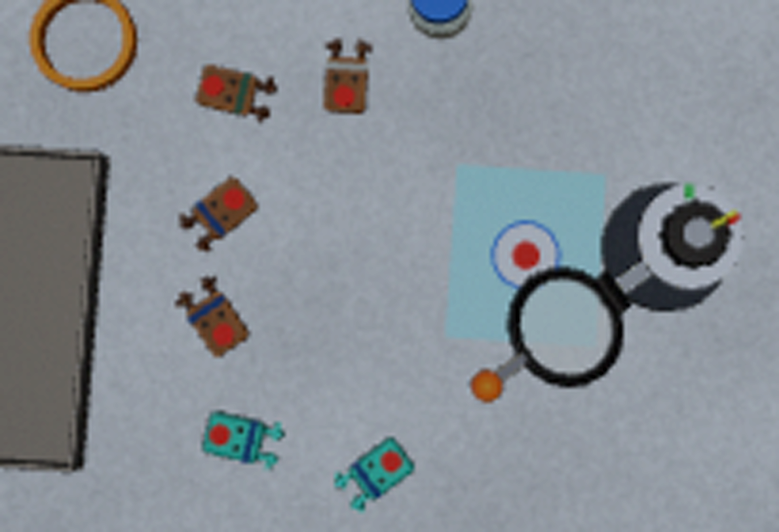

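View pics/crop1.png

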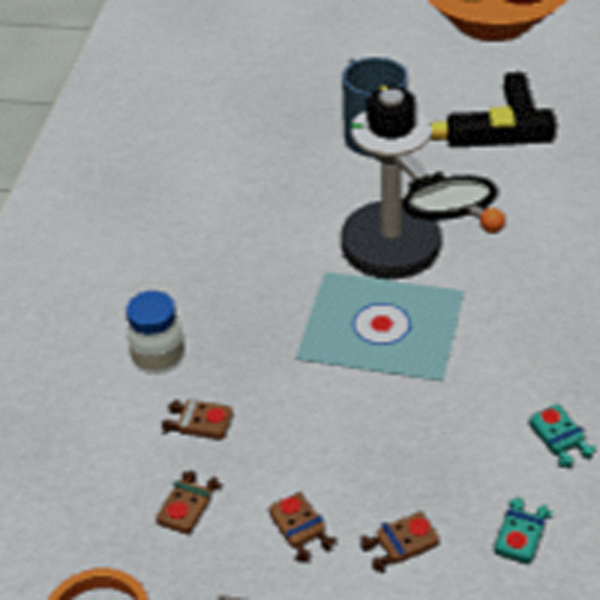

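```bash
cat >> h.py <<'E'
def deer(im,lo=None):
    hsv=cv2.cvtColor(im['frame'],cv2.COLOR_RGB2HSV).astype(int); H,S,V=hsv[...,0],hsv[...,1],hsv[...,2]
    red=((H<6)|(H>174))&(S>150)&(V>70)
    m=(((H<17)|(H>174))&(S>70)&(V>30)).astype(np.uint8)
    n,l,st,c=cv2.connectedComponentsWithStats(m)
    out=[]
    for i in range(1,n):
        a=st[i,4]
        if not 70<a<400: continue
        k=(l==i)
        r=k&red
        if r.sum()<8: continue
        v,u=np.nonzero(k); rv,ru=np.nonzero(r)
        P=np.array([plane(im,x,y,0.016)[:2] for x,y in zip(u,v)])
        nose=np.array(plane(im,ru.mean(),rv.mean(),0.017)[:2])
        big=P
        rect=cv2.minAreaRect((P*1000).astype(np.float32))
        m0=P.mean(0); w,V2=np.linalg.eigh(np.cov(P.T)); ax=V2[:,1]
        if ax@(m0-nose)<0: ax=-ax
        s=(P-m0)@ax; t=(P-m0)@np.array([-ax[1],ax[0]])
        end=m0+ax*(np.percentile(s,1)); 
        out.append(dict(px=(round(u.mean()),round(v.mean())),a=a,mean=m0,nose=nose,yaw=np.degrees(np.arctan2(ax[1],ax[0])),nyaw=np.degrees(np.arctan2(*(m0-nose)[::-1])),L=np.ptp(s),W=np.ptp(t),rect=rect,org=end+ax*0.026))
    return out
E
python3 - <<'E'
from h import *
im=grab('top')
for d in deer(im): print({k:(np.round(v,3) if not isinstance(v,tuple) else v) for k,v in d.items()})
P=pts(im)
# stand, dot, etc
hsv=cv2.cvtColor(im['frame'],cv2.COLOR_RGB2HSV).astype(int); H,S,V=hsv[...,0],hsv[...,1],hsv[...,2]
sub=np.zeros(H.shape,bool); sub[175:230,310:345]=1
red=((H<8)|(H>172))&(S>120)&sub; v,u=np.nonzero(red); print('red',len(u),u.mean(),v.mean(),plane(im,u.mean(),v.mean(),.0015))
blue=((H>105)&(H<130)&(S>90))&sub; v,u=np.nonzero(blue);(cc,r)=cv2.minEnclosingCircle(np.c_[u,v].astype(np.float32));print('disc',cc,r,plane(im,*cc,.0015))
sub[:]=0;sub[228:245,308:330]=1
o=(H<20)&(S>120)&sub; v,u=np.nonzero(o); print('ball',len(u),u.mean(),v.mean(),P[o].mean(0),P[round(v.mean()),round(u.mean())])
# tray
sub[:]=0;sub[160:270,140:230]=1
k=sub&(P[...,2]>0.028)&(P[...,2]<.045); v,u=np.nonzero(k); print('tray',cv2.minAreaRect((P[k][:,:2]*1000).astype(np.float32)),len(u),P[k][:,2].mean())
# stand collar
k=np.zeros(H.shape,bool);k[165:225,345:395]=1
top=k&(P[...,2]>0.185)&(P[...,2]<.21);print('collar',cv2.minEnclosingCircle((P[top][:,:2]*1000).astype(np.float32)),P[top].mean(0),top.sum())
dial=k&(P[...,2]>0.145);print('dial',cv2.minEnclosingCircle((P[dial][:,:2]*1000).astype(np.float32)),dial.sum())
for nm,mm in [('green',(H>45)&(H<75)&(S>120)),('yel',(H>20)&(H<35)&(S>120)),('redm',((H<8)|(H>172))&(S>120))]:
    mm=mm&k; v,u=np.nonzero(mm); 
    if len(u): print(nm,len(u),u.mean(),v.mean(),plane(im,u.mean(),v.mean(),.16),P[mm].mean(0))
k[:]=0;k[200:240,320:358]=1
le=k&(P[...,2]>.08)&(V<70);print('rim',le.sum(),cv2.minEnclosingCircle((P[le][:,:2]*1000).astype(np.float32)),P[le][:,2].min(),P[le][:,2].max())
E
```

```text
{'px': (247, 158), 'a': np.int32(103), 'mean': array([0.704, 0.11 ]), 'nose': array([0.706, 0.115]), 'yaw': np.float64(177.403), 'nyaw': np.float64(-113.183), 'L': np.float64(0.036), 'W': np.float64(0.035), 'rect': ((704.0486450195312, 109.93891906738281), (32.65287780761719, 34.533905029296875), 76.0183334350586), 'org': array([0.696, 0.111])}
{'px': (281, 159), 'a': np.int32(112), 'mean': array([0.7  , 0.001]), 'nose': array([0.696, 0.002]), 'yaw': np.float64(6.078), 'nyaw': np.float64(-21.674), 'L': np.float64(0.039), 'W': np.float64(0.039), 'rect': ((699.89208984375, 0.9862327575683594), (33.31611633300781, 36.83208465576172), 83.42798614501953), 'org': array([0.707, 0.002])}
{'px': (250, 188), 'a': np.int32(110), 'mean': array([0.604, 0.1  ]), 'nose': array([0.608, 0.097]), 'yaw': np.float64(-157.807), 'nyaw': np.float64(145.894), 'L': np.float64(0.039), 'W': np.float64(0.038), 'rect': ((603.7633666992188, 100.15995788574219), (34.3487548828125, 33.940181732177734), 38.28468704223633), 'org': array([0.596, 0.097])}
{'px': (248, 221), 'a': np.int32(116), 'mean': array([0.496, 0.1
[... 599 characters left out ...]
453125), (182.43666076660156, 270.48291015625), 85.51911926269531) 529 0.033948282248832
collar ((561.7402954101562, -272.4620666503906), 25.70945930480957) [ 0.56130822 -0.27140245  0.19584622] 238
dial ((531.0013427734375, -206.6743927001953), 112.09410095214844) 757
green 6 370.6666666666667 188.0 [ 0.58701828 -0.27143161  0.16      ] [ 0.58666273 -0.27036431  0.16728248]
yel 11 379.1818181818182 192.54545454545453 [ 0.57351041 -0.29582815  0.16      ] [ 0.57121218 -0.29070381  0.19073979]
redm 2 382.5 192.5 [ 0.57352852 -0.30545476  0.16      ] [ 0.57341435 -0.30518983  0.16149718]
rim 325 ((514.0514526367188, -168.26345825195312), 70.11532592773438) 0.13861921495764462 1.307103237744274
```

```bash
cat >> h.py <<'E'
from scipy.spatial.transform import Rotation as R
def deer2(im,win=(140,300,150,340),minA=150):
    hsv=cv2.cvtColor(im['frame'],cv2.COLOR_RGB2HSV).astype(int); H,S,V=hsv[...,0],hsv[...,1],hsv[...,2]
    bg=(S<55)&(V>75)
    m=(~bg); k=np.zeros_like(m); k[win[0]:win[1],win[2]:win[3]]=1
    m=(m&k).astype(np.uint8)
    n,l,st,c=cv2.connectedComponentsWithStats(m); out=[]
    for i in range(1,n):
        if not minA<st[i,4]<500: continue
        kk=l==i; r=kk&((H<6)|(H>174))&(S>150)&(V>70)
        if r.sum()<8: continue
        v,u=np.nonzero(kk); P=np.array([plane(im,x,y,0.014)[:2] for x,y in zip(u,v)])
        hu=np.median(H[kk&(S>70)])
        rv,ru=np.nonzero(r); nose=plane(im,ru.mean(),rv.mean(),.017)[:2]
        ax0=P.mean(0)-nose; w,V2=np.linalg.eigh(np.cov(P.T)); ax=V2[:,1]; ax=ax if ax@ax0>0 else -ax
        pe=np.array([-ax[1],ax[0]]); s=P@ax; t=P@pe
        o=ax*((s.min()+s.max())/2-0.006)+pe*((t.min()+t.max())/2)
        out.append((tuple(np.round([u.mean(),v.mean()])),int(st[i,4]),'hue',hu,'L,W',round(np.ptp(s),3),round(np.ptp(t),3),'org',np.round(o,4),'yaw',round(np.degrees(np.arctan2(ax[1],ax[0])),1),'nyaw',round(np.degrees(np.arctan2(ax0[1],ax0[0])),1),'nose',np.round(nose,3)))
    return out
def tool():
    o=ctrl.get_obs(); M=R.from_rotvec(o['tool_rot']).as_matrix()
    return o['t'],np.round(o['tool_pos'],4),'jaw',round(np.degrees(np.arctan2(M[1,1],M[0,1])),1),'q',np.round(o['q'],2),'open',round(o['opening'],4),'F',np.round(o['contact_force'],1)
E
python3 - <<'E'
from h import *
im=grab('top')
for d in deer2(im): print(*d)
print(tool())
E
```

```text
(np.float64(251.0), np.float64(159.0)) 197 hue 12.0 L,W 0.065 0.038 org [0.7024 0.1014] yaw -104.1 nyaw -105.6 nose [0.706 0.115]
(np.float64(248.0), np.float64(190.0)) 202 hue 12.0 L,W 0.064 0.04 org [0.5989 0.1061] yaw 127.4 nyaw 132.8 nose [0.608 0.097]
(np.float64(246.0), np.float64(219.0)) 208 hue 12.0 L,W 0.065 0.04 org [0.5025 0.1116] yaw 37.1 nyaw 29.9 nose [0.492 0.106]
(np.float64(253.0), np.float64(250.0)) 210 hue 87.0 L,W 0.065 0.04 org [0.4036 0.0961] yaw -102.8 nyaw -101.5 nose [0.407 0.109]
(np.float64(289.0), np.float64(259.0)) 205 hue 87.0 L,W 0.064 0.039 org [ 0.3762 -0.0257] yaw 126.0 nyaw 126.2 nose [ 0.383 -0.036]
(0.25, array([0.2738, 0.5615, 0.2033]), 'jaw', np.float64(64.0), 'q', array([ 1.  ,  0.05,  1.61,  0.  ,  1.48, -0.12]), 'open', 0.0853, 'F', array([0.4, 1.2, 0.6]))
```

Emit:
jog_arm(
  steps=[
    {"dx": 3.78,"dy": -7.52,"dz": -1.2,"twist": 6.2},
    {"dx": 3.78,"dy": -7.52,"dz": -1.2,"twist": 6.2},
    {"dx": 3.78,"dy": -7.52,"dz": -1.2,"twist": 6.2},
    {"dx": 3.78,"dy": -7.52,"dz": -1.2,"twist": 6.2},
    {"dx": 3.78,"dy": -7.52,"dz": -1.2,"twist": 6.2},
  ],
  gripper=75,
  newtons=40,
)

```text
t: 0.88
tool_pos: [0.4049, 0.3023, 0.1623]
tool_rot: [-0.664, 3.07, -0.001]
contact_force: [0.8, -0.4, -0.8]
opening: 0.0606
```

Emit:
jog_arm(
  steps=[
    {"dx": 1.6,"dy": -3.2,"dz": -1.0,"twist": 1.2},
    {"dx": 1.6,"dy": -3.2,"dz": -1.0,"twist": 1.2},
    {"dx": 1.6,"dy": -3.2,"dz": -1.0,"twist": 1.2},
    {"dx": 1.6,"dy": -3.2,"dz": -1.0,"twist": 1.2},
    {"dx": 1.6,"dy": -3.2,"dz": -1.0,"twist": 1.2},
  ],
)

```text
t: 1.5
tool_pos: [0.5009, 0.108, 0.1011]
tool_rot: [0.975, -2.985, 0.0]
contact_force: [-0.5, -0.1, -0.5]
opening: 0.0602
```

Run:
```python
from h import *
grab('wrist','w1.png'); print(tool())
```

```text
(1.55, array([0.5008, 0.1094, 0.1018]), 'jaw', np.float64(126.3), 'q', array([ 0.07, -0.13,  1.97, -0.  ,  1.31, -2.13]), 'open', 0.0599, 'F', array([-0.6, -0. ,  0.2]))
```

View pics/w1.png

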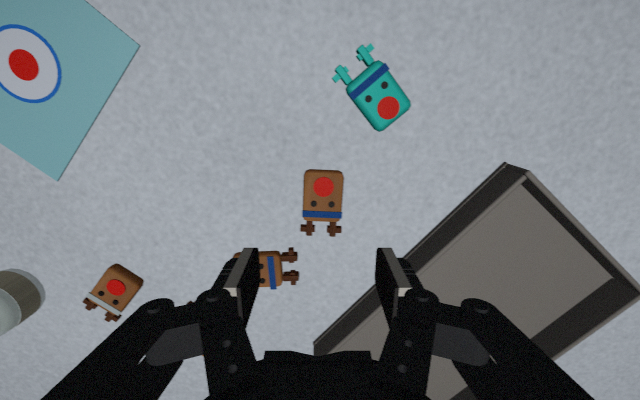

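Run:
```python
from h import *
im=grab('wrist')
for p in [(304,172),(342,172),(303,215),(342,215),(323,187)]: print(p,np.round(plane(im,*p,.016),4))
```

```text
(304, 172) [0.489  0.0878 0.016 ]
(342, 172) [0.4694 0.1145 0.016 ]
(303, 215) [0.5222 0.1104 0.016 ]
(342, 215) [0.5011 0.139  0.016 ]
(323, 187) [0.4901 0.1092 0.016 ]
```

Emit:
jog_arm(
  steps=[
    {"dx": -0.03,"dy": 0.05,"dz": -0.6},
    {"dx": -0.03,"dy": 0.05,"dz": -1.2},
    {"dx": -0.03,"dy": 0.05,"dz": -1.5},
    {"dx": -0.03,"dy": 0.05,"dz": -1.61},
    {"dx": -0.03,"dy": 0.05,"dz": -1.61},
  ],
)

```text
validation failed for argument at $.st...
```

Emit:
jog_arm(
  steps=[
    {"dx": 0},
    {"dx": 0},
    {"dx": 0},
    {"dx": 0},
  ],
  gripper=255,
)

```text
validation failed for argument at $.st...
```

Run:
```python
from h import *
grab('wrist','w2.png'); print(tool())
```

```text
(1.65, array([0.5008, 0.1109, 0.1026]), 'jaw', np.float64(126.5), 'q', array([ 0.07, -0.13,  1.97, -0.  ,  1.31, -2.13]), 'open', 0.0604, 'F', array([ 0.6,  0.2, -0.1]))
```

View pics/w2.png

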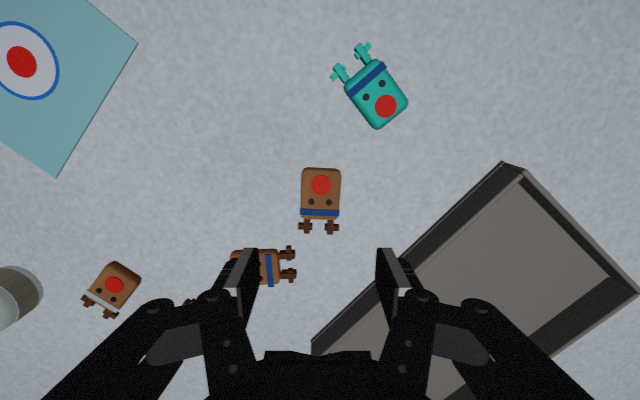

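Emit:
jog_arm(
  steps=[
    {"dx": -0.03,"dy": 0.03,"dz": -0.6,"twist": 0},
    {"dx": -0.03,"dy": 0.03,"dz": -1.2,"twist": 0},
    {"dx": -0.03,"dy": 0.03,"dz": -1.5,"twist": 0},
    {"dx": -0.03,"dy": 0.03,"dz": -1.63,"twist": 0},
    {"dx": -0.03,"dy": 0.03,"dz": -1.63,"twist": 0},
  ],
)

```text
t: 2.28
tool_pos: [0.4994, 0.1131, 0.0053]
tool_rot: [-0.983, 2.982, -0.001]
contact_force: [-0.0, 0.4, 0.1]
opening: 0.0602
```

Emit:
jog_arm(
  steps=[
    {"dx": 0,"dy": 0,"dz": 0,"twist": 0},
    {"dx": 0,"dy": 0,"dz": 0,"twist": 0},
    {"dx": 0,"dy": 0,"dz": 0,"twist": 0},
    {"dx": 0,"dy": 0,"dz": 0,"twist": 0},
  ],
  gripper=255,
)

```text
t: 2.78
tool_pos: [0.4995, 0.1131, 0.0055]
tool_rot: [-0.983, 2.982, -0.001]
contact_force: [-0.1, -0.1, -0.2]
opening: -0.0001
```

Run:
```python
from h import *
grab('wrist','w3.png'); print(tool())
```

```text
(2.825, array([0.4994, 0.1131, 0.0054]), 'jaw', np.float64(126.5), 'q', array([ 0.08, -0.  ,  2.02, -0.  ,  1.12, -2.13]), 'open', -0.0003, 'F', array([-0.2, -0.5,  0.1]))
```

View pics/w3.png

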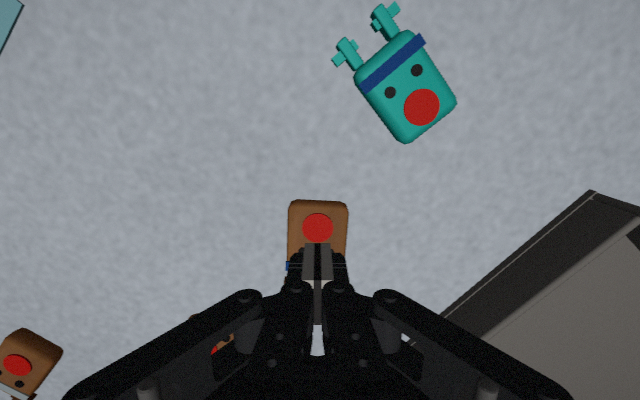

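Run:
```python
from h import *
im=grab('wrist')
for p in [(289,203),(347,203),(318,228),(318,262)]: print(p,np.round(plane(im,*p,.016),4),im['range_z'][p[1],p[0]])
P=pts(im); print(P[225,318],P[203,300],P[150,100])
t=grab('top','t3.png')
for d in deer2(t): print(*d)
a=cv2.imread('pics/t3.png')[135:275,190:395]
cv2.imwrite('pics/crop3.png',cv2.convertScaleAbs(cv2.resize(a,None,fx=3.8,fy=3.8,interpolation=cv2.INTER_CUBIC),alpha=1.5))
```

```text
(289, 203) [0.4869 0.0856 0.016 ] 0.1850773
(347, 203) [0.4675 0.1117 0.016 ] 0.18484725
(318, 228) [0.4894 0.1077 0.016 ] 0.17179433
(318, 262) [0.5072 0.1209 0.016 ] 0.13467966
[0.48758551 0.10631577 0.01701571] [0.48508556 0.09142904 0.01003117] [ 5.31364585e-01 -1.99931768e-02 -3.10200185e-04]
(np.float64(251.0), np.float64(159.0)) 192 hue 12.0 L,W 0.064 0.038 org [0.7021 0.101 ] yaw -103.6 nyaw -105.9 nose [0.706 0.115]
(np.float64(289.0), np.float64(259.0)) 205 hue 87.0 L,W 0.064 0.039 org [ 0.3762 -0.0257] yaw 126.0 nyaw 126.2 nose [ 0.383 -0.036]
```

View pics/crop3.png

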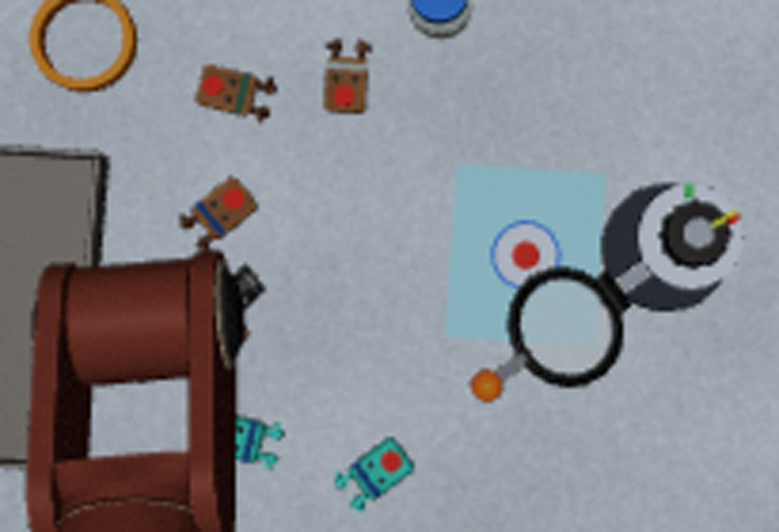

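Run:
```python
from h import *
im=grab('wrist','w4.png'); P=pts(im)
for v in range(236,300,4): print(v,[np.round(P[v,u],3).tolist() for u in (300,310,318,326)])
a=cv2.imread('pics/w4.png')[180:320,230:410]
cv2.imwrite('pics/crop4.png',cv2.convertScaleAbs(cv2.resize(a,None,fx=4,fy=4),alpha=1.8))
```

```text
236 [[0.5, 0.102, 0.015], [0.495, 0.107, 0.018], [0.493, 0.111, 0.016], [0.491, 0.114, 0.016]]
240 [[0.502, 0.104, 0.016], [0.498, 0.108, 0.017], [0.495, 0.112, 0.017], [0.493, 0.116, 0.015]]
244 [[0.504, 0.106, 0.015], [0.491, 0.104, 0.038], [0.489, 0.107, 0.038], [0.487, 0.111, 0.037]]
248 [[0.506, 0.107, 0.016], [0.491, 0.104, 0.042], [0.489, 0.107, 0.042], [0.487, 0.11, 0.042]]
252 [[0.508, 0.108, 0.016], [0.491, 0.104, 0.046], [0.489, 0.107, 0.047], [0.487, 0.11, 0.046]]
256 [[0.498, 0.103, 0.042], [0.491, 0.104, 0.049], [0.489, 0.107, 0.05], [0.487, 0.11, 0.05]]
260 [[0.497, 0.103, 0.046], [0.492, 0.105, 0.052], [0.489, 0.107, 0.053], [0.487, 0.111, 0.053]]
264 [[0.497, 0.103, 0.051], [0.491, 0.104, 0.058], [0.489, 0.107, 0.057], [0.487, 0.11, 0.057]]
268 [[0.498, 0.104, 0.052], [0.491, 0.105, 0.06], [0.489, 0.108, 0.059], [0.487, 0.11, 0.061]]
272 [[0.497, 0.103, 0.058], [0.491, 0.105, 0.064], [0.489, 0.107, 0.064], [0.487, 0.111, 0.062]]
276 [[0.497, 0.104, 0.06], [0.491, 0.104, 0.067], [0.489, 0.107, 0.067], [0.487, 0.11, 0.067]]
280 [[0.434, 0.066, 0.174], [0.491, 0.105, 0.07], [0.489, 0.108, 0.069], [0.487, 0.11, 0.07]]
284 [[0.491, 0.1, 0.076], [0.49, 0.104, 0.073], [0.491, 0.109, 0.069], [0.486, 0.109, 0.074]]
288 [[0.491, 0.101, 0.078], [0.49, 0.104, 0.077], [0.492, 0.109, 0.07], [0.486, 0.109, 0.077]]
292 [[0.492, 0.101, 0.08], [0.49, 0.104, 0.079], [0.494, 0.111, 0.069], [0.487, 0.109, 0.079]]
296 [[0.492, 0.101, 0.082], [0.49, 0.104, 0.082], [0.495, 0.112, 0.069], [0.486, 0.109, 0.083]]
```

View pics/crop4.png

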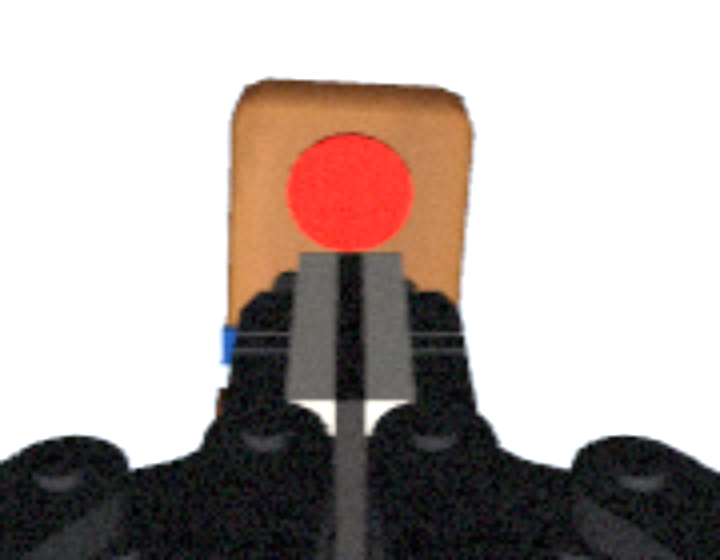

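Emit:
jog_arm(
  steps=[
    {"dx": 0,"dy": 0,"dz": 0,"twist": 0},
    {"dx": 0,"dy": 0,"dz": 0,"twist": 0},
    {"dx": 0,"dy": 0,"dz": -0.15,"twist": 0},
    {"dx": 0,"dy": 0,"dz": -0.3,"twist": 0},
    {"dx": 0,"dy": 0,"dz": -0.3,"twist": 0},
  ],
  gripper=85,
)

```text
t: 3.6
tool_pos: [0.498, 0.113, -0.0143]
tool_rot: [0.983, -2.983, -0.0]
contact_force: [-1.0, 0.3, 0.2]
opening: 0.057
```

Run:
```python
from h import *
im=grab('wrist','w5.png'); print(tool()); P=pts(im)
cv2.imwrite('pics/w5.png',cv2.convertScaleAbs(cv2.imread('pics/w5.png'),alpha=1.8))
o=ctrl.get_obs();E=np.array(im['extrinsics']);p=np.linalg.inv(E)@np.r_[o['tool_pos'],1];print('tcp cam',p, p[0]/p[2]*im['fx']+im['cx'],p[1]/p[2]*im['fy']+im['cy'])
```

```text
(3.65, array([ 0.4986,  0.113 , -0.0136]), 'jaw', np.float64(126.5), 'q', array([ 0.08,  0.03,  2.03, -0.  ,  1.08, -2.13]), 'open', 0.0568, 'F', array([-0.3, -0.3,  0.2]))
tcp cam [-0.00138453  0.0244632   0.18536637  1.        ] 314.8420138235587 238.95665772753713
```

View pics/w5.png

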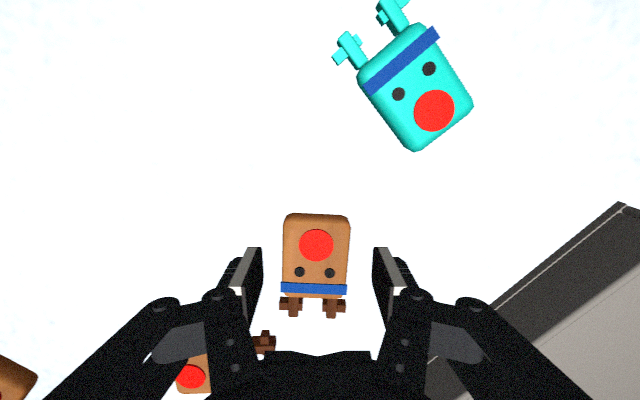

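Run:
```python
from h import *
im=grab('wrist'); P=pts(im)
for v in range(246,262,3): print(v,[(u,np.round(P[v,u],3).tolist()) for u in (240,246,252,256,260,374,378,382,388,394)])
for p in [(285,215),(349,215),(282,295),(346,295)]: print(p,np.round(plane(im,*p,.014),4))
```

```text
246 [(240, [0.523, 0.077, 0.0]), (246, [0.522, 0.08, -0.001]), (252, [0.52, 0.083, -0.001]), (256, [0.518, 0.085, -0.0]), (260, [0.517, 0.087, -0.001]), (374, [0.477, 0.14, -0.0]), (378, [0.476, 0.141, -0.0]), (382, [0.475, 0.144, -0.001]), (388, [0.473, 0.146, -0.001]), (394, [0.471, 0.149, -0.0])]
249 [(240, [0.526, 0.079, -0.001]), (246, [0.509, 0.079, 0.024]), (252, [0.507, 0.081, 0.024]), (256, [0.507, 0.083, 0.023]), (260, [0.506, 0.085, 0.022]), (374, [0.473, 0.131, 0.021]), (378, [0.471, 0.131, 0.023]), (382, [0.47, 0.133, 0.023]), (388, [0.468, 0.135, 0.024]), (394, [0.472, 0.151, -0.002])]
252 [(240, [0.527, 0.08, -0.001]), (246, [0.509, 0.08, 0.027]), (252, [0.507, 0.082, 0.027]), (256, [0.506, 0.083, 0.027]), (260, [0.506, 0.085, 0.024]), (374, [0.474, 0.132, 0.02]), (378, [0.471, 0.13, 0.027]), (382, [0.47, 0.132, 0.027]), (388, [0.468, 0.134, 0.027]), (394, [0.473, 0.151, -0.0])]
255 [(240, [0.529, 0.081, -0.001]), (246, [0.509, 0.08, 0.029]), (252, [0.507, 0.082, 0.03]), (256, [0.505, 0.084, 0.03]), (260, [0.508, 0.086, 0.024]), (374, [0.475, 0.133, 0.021]), (378, [0.471, 0.13, 0.029]), (382, [0.47, 0.132, 0.029]), (388, [0.469, 0.134, 0.03]), (394, [0.475, 0.153, -0.0])]
258 [(240, [0.515, 0.079, 0.025]), (246, [0.508, 0.081, 0.033]), (252, [0.507, 0.083, 0.032]), (256, [0.505, 0.084, 0.033]), (260, [0.509, 0.087, 0.024]), (374, [0.476, 0.133, 0.022]), (378, [0.472, 0.131, 0.03]), (382, [0.471, 0.131, 0.033]), (388, [0.469, 0.133, 0.033]), (394, [0.469, 0.139, 0.026])]
261 [(240, [0.514, 0.08, 0.028]), (246, [0.508, 0.081, 0.035]), (252, [0.506, 0.083, 0.035]), (256, [0.507, 0.085, 0.033]), (260, [0.51, 0.088, 0.024]), (374, [0.477, 0.134, 0.023]), (378, [0.473, 0.131, 0.032]), (382, [0.471, 0.131, 0.035]), (388, [0.47, 0.133, 0.035]), (394, [0.468, 0.135, 0.035])]
(285, 215) [0.4869 0.0855 0.014 ]
(349, 215) [0.4676 0.1116 0.014 ]
(282, 295) [0.5271 0.1112 0.014 ]
(346, 295) [0.5059 0.1398 0.014 ]
```

Emit:
jog_arm(
  steps=[
    {"dx": 0,"dy": 0,"dz": -0.13,"twist": 0},
    {"dx": 0,"dy": 0,"dz": -0.23,"twist": 0},
    {"dx": 0,"dy": 0,"dz": -0.23,"twist": 0},
  ],
)

```text
t: 4.08
tool_pos: [0.4983, 0.113, -0.0278]
tool_rot: [0.983, -2.983, -0.0]
contact_force: [0.4, -0.3, 0.6]
opening: 0.057
```

Emit:
jog_arm(
  steps=[
    {"dx": 0,"dy": 0,"dz": 0,"twist": 0},
    {"dx": 0,"dy": 0,"dz": 0,"twist": 0},
    {"dx": 0,"dy": 0,"dz": 0,"twist": 0},
    {"dx": 0,"dy": 0,"dz": 0,"twist": 0},
  ],
  gripper=255,
)

```text
t: 4.58
tool_pos: [0.4986, 0.113, -0.0275]
tool_rot: [0.983, -2.984, 0.0]
contact_force: [0.1, 0.0, 2.2]
opening: 0.0352
```

Emit:
jog_arm(
  steps=[
    {"dx": 0,"dy": 0,"dz": 0.8,"twist": 0},
    {"dx": 0,"dy": 0,"dz": 1.5,"twist": 0},
    {"dx": -0.68,"dy": 3.83,"dz": 1.5,"twist": 4.9},
    {"dx": -0.68,"dy": 3.83,"dz": 1.5,"twist": 4.9},
    {"dx": -0.68,"dy": 3.83,"dz": 1.5,"twist": 4.9},
  ],
)

```text
t: 5.2
tool_pos: [0.4653, 0.2992, 0.0626]
tool_rot: [-1.78, 2.588, -0.0]
contact_force: [0.9, -0.4, -0.9]
opening: 0.035
```

Emit:
jog_arm(
  steps=[
    {"dx": 0,"dy": 0.82,"dz": 0,"twist": 1.8},
    {"dx": 0,"dy": 0.82,"dz": 0,"twist": 1.8},
    {"dx": 0,"dy": 0.82,"dz": 0,"twist": 1.8},
  ],
)

```text
t: 5.58
tool_pos: [0.4646, 0.3487, 0.062]
tool_rot: [2.162, -2.278, -0.0]
contact_force: [0.1, 0.4, 0.1]
opening: 0.0353
```

Run:
```python
from h import *
im=grab('wrist','w6.png'); print(tool()); grab('top','t6.png')
cv2.imwrite('pics/w6.png',cv2.convertScaleAbs(cv2.imread('pics/w6.png'),alpha=1.8))
```

```text
(5.625, array([0.4648, 0.3482, 0.062 ]), 'jaw', np.float64(176.9), 'q', array([ 0.51,  0.08,  1.83, -0.  ,  1.23, -2.57]), 'open', 0.0353, 'F', array([-0.4,  1.2, -0.6]))
```

View pics/w6.png

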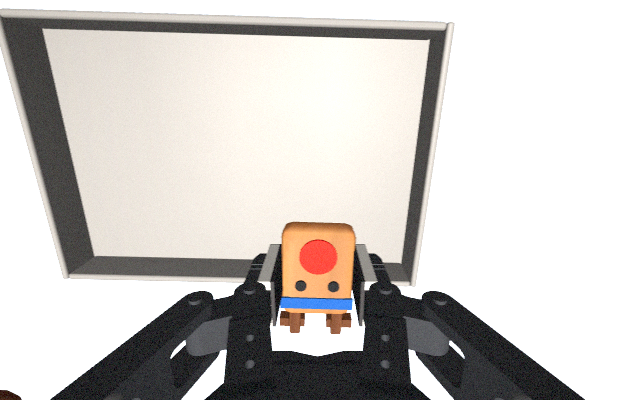

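Run:
```python
from h import *
im=grab('wrist')
q=[np.round(plane(im,*p,.035),4) for p in [(3,13),(451,25),(413,285),(68,278)]]
print(q,np.mean(q,0))
```

```text
[array([0.6372, 0.2106, 0.035 ]), array([0.3796, 0.2305, 0.035 ]), array([0.3937, 0.4049, 0.035 ]), array([0.6542, 0.385 , 0.035 ])] [0.516175 0.30775  0.035   ]
```

Emit:
jog_arm(
  steps=[
    {"dx": 0,"dy": -0.17,"dz": -0.6,"twist": 0},
    {"dx": 0,"dy": -0.17,"dz": -1.1,"twist": 0},
    {"dx": 0,"dy": -0.17,"dz": -1.36,"twist": 0},
    {"dx": 0,"dy": -0.17,"dz": -1.36,"twist": 0},
  ],
)

```text
t: 6.22
tool_pos: [0.4647, 0.3369, -0.0202]
tool_rot: [2.157, -2.281, -0.001]
contact_force: [0.1, 0.3, -0.3]
opening: 0.0347
```

Emit:
jog_arm(
  steps=[
    {"dx": 0,"dy": 0,"dz": 0,"twist": 0},
    {"dx": 0,"dy": 0,"dz": 0,"twist": 0},
    {"dx": 0,"dy": 0,"dz": 0.6,"twist": 0},
    {"dx": 0,"dy": 0,"dz": 1.5,"twist": 0},
    {"dx": 0,"dy": 0,"dz": 1.6,"twist": 0},
  ],
  gripper=85,
)

```text
t: 6.85
tool_pos: [0.4685, 0.339, 0.0824]
tool_rot: [-2.153, 2.276, -0.004]
contact_force: [-0.3, 0.9, 0.6]
opening: 0.0569
```

Run:
```python
from h import *
im=grab('wrist','w7.png'); print(tool()); 
t=grab('top','t7.png')
cv2.imwrite('pics/w7.png',cv2.convertScaleAbs(cv2.imread('pics/w7.png'),alpha=1.8))
for d in deer2(t): print(*d)
```

```text
(6.9, array([0.4674, 0.3384, 0.0807]), 'jaw', np.float64(176.8), 'q', array([ 0.5 ,  0.04,  1.84, -0.  ,  1.26, -2.59]), 'open', 0.0572, 'F', array([-0.1,  1. , -0.3]))
(np.float64(251.0), np.float64(159.0)) 192 hue 12.0 L,W 0.065 0.038 org [0.7025 0.1013] yaw -104.2 nyaw -106.2 nose [0.706 0.114]
(np.float64(248.0), np.float64(190.0)) 189 hue 12.0 L,W 0.063 0.039 org [0.5993 0.1059] yaw 128.2 nyaw 132.9 nose [0.608 0.097]
(np.float64(253.0), np.float64(250.0)) 209 hue 87.0 L,W 0.065 0.04 org [0.4035 0.0961] yaw -102.6 nyaw -101.6 nose [0.407 0.109]
(np.float64(289.0), np.float64(259.0)) 205 hue 87.0 L,W 0.064 0.039 org [ 0.3762 -0.0257] yaw 126.0 nyaw 126.2 nose [ 0.383 -0.036]
```

View pics/w7.png

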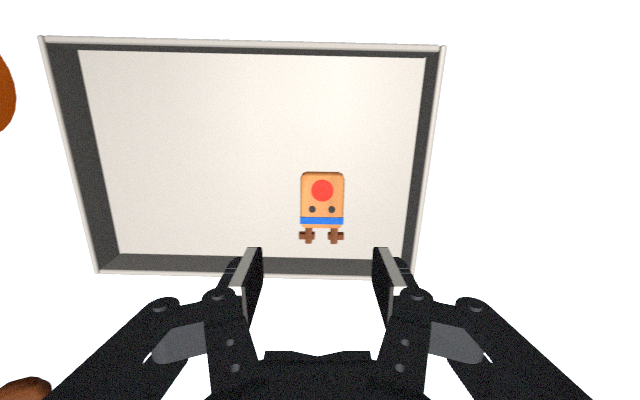

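Emit:
jog_arm(
  steps=[
    {"dx": 2.21,"dy": -3.9,"dz": 0,"twist": -13.8},
    {"dx": 2.21,"dy": -3.9,"dz": 0,"twist": -13.8},
    {"dx": 2.21,"dy": -3.9,"dz": 0,"twist": -13.8},
    {"dx": 2.21,"dy": -3.9,"dz": 0,"twist": -13.8},
    {"dx": 2.21,"dy": -3.9,"dz": 0,"twist": -13.8},
  ],
)

```text
t: 7.58
tool_pos: [0.5988, 0.1003, 0.0763]
tool_rot: [0.879, -3.012, 0.001]
contact_force: [0.0, 0.9, -0.6]
opening: 0.0566
```

Emit:
jog_arm(
  steps=[
    {"dx": 0,"dy": 0,"dz": 0,"twist": -8.5},
    {"dx": 0,"dy": 0,"dz": 0,"twist": -8.5},
    {"dx": 0,"dy": 0,"dz": 0,"twist": -8.5},
    {"dx": 0,"dy": 0,"dz": 0,"twist": -8.5},
    {"dx": 0,"dy": 0,"dz": 0,"twist": -8.5},
  ],
)

```text
t: 8.2
tool_pos: [0.5974, 0.1003, 0.0741]
tool_rot: [-0.571, -3.083, -0.001]
contact_force: [-1.1, 0.0, 0.2]
opening: 0.057
```

Run:
```python
from h import *
print(tool())
```

```text
(8.2, array([0.5974, 0.1003, 0.0741]), 'jaw', np.float64(69.0), 'q', array([ 0.04,  0.12,  1.76,  0.  ,  1.26, -1.16]), 'open', 0.057, 'F', array([-1.1,  0. ,  0.2]))
```

Emit:
jog_arm(
  steps=[
    {"dx": 0.05,"dy": 0.07,"dz": 0,"twist": -3},
    {"dx": 0.05,"dy": 0.07,"dz": 0,"twist": -3},
    {"dx": 0.05,"dy": 0.07,"dz": 0,"twist": -3},
    {"dx": 0.05,"dy": 0.07,"dz": 0,"twist": -3},
  ],
)

```text
t: 8.7
tool_pos: [0.599, 0.1044, 0.0721]
tool_rot: [-1.345, -2.829, -0.001]
contact_force: [-1.1, -0.2, 0.5]
opening: 0.0572
```

Run:
```python
from h import *
im=grab('wrist','w8.png'); print(tool()); 
cv2.imwrite('pics/w8.png',cv2.convertScaleAbs(cv2.imread('pics/w8.png'),alpha=1.8))
```

```text
(8.75, array([0.5993, 0.1044, 0.0724]), 'jaw', np.float64(39.2), 'q', array([ 0.05,  0.13,  1.76,  0.  ,  1.26, -0.64]), 'open', 0.0565, 'F', array([ 0.1, -0.7, -1. ]))
```

View pics/w8.png

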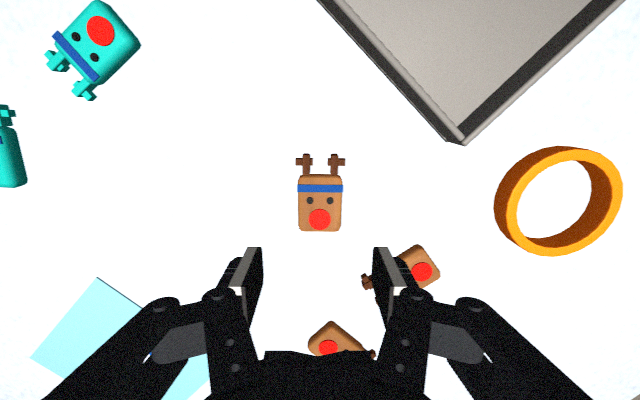

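Emit:
jog_arm(
  steps=[
    {"dx": 0,"dy": 0,"dz": -0.7,"twist": 0},
    {"dx": 0,"dy": 0,"dz": -1.4,"twist": 0},
    {"dx": 0,"dy": 0,"dz": -1.67,"twist": 0},
    {"dx": 0,"dy": 0,"dz": -1.67,"twist": 0},
    {"dx": 0,"dy": 0,"dz": -1.67,"twist": 0},
  ],
)

```text
t: 9.38
tool_pos: [0.6002, 0.1045, -0.0267]
tool_rot: [-1.344, -2.832, -0.003]
contact_force: [-0.1, -0.6, 0.5]
opening: 0.0568
```

Emit:
jog_arm(
  steps=[
    {"dx": 0,"dy": 0,"dz": 0,"twist": 0},
    {"dx": 0,"dy": 0,"dz": 0,"twist": 0},
    {"dx": 0,"dy": 0,"dz": 0,"twist": 0},
    {"dx": 0,"dy": 0,"dz": 0.3,"twist": 0},
    {"dx": 0,"dy": 0,"dz": 1.2,"twist": 0},
  ],
  gripper=255,
)

```text
t: 10.0
tool_pos: [0.5965, 0.1042, 0.0425]
tool_rot: [-1.341, -2.825, 0.004]
contact_force: [0.8, 0.4, -1.0]
opening: 0.0349
```

Emit:
jog_arm(
  steps=[
    {"dx": -0.17,"dy": 3.83,"dz": 0.5,"twist": -4.4},
    {"dx": -0.17,"dy": 3.83,"dz": 0.5,"twist": -4.4},
    {"dx": -0.17,"dy": 3.83,"dz": 0.5,"twist": -4.4},
    {"dx": -0.17,"dy": 3.83,"dz": 0.5,"twist": -4.4},
    {"dx": -0.17,"dy": 3.83,"dz": 0.5,"twist": -4.4},
  ],
)

```text
t: 10.62
tool_pos: [0.5858, 0.3375, 0.074]
tool_rot: [-2.298, -2.121, -0.008]
contact_force: [1.2, -0.8, -0.5]
opening: 0.0352
```

Run:
```python
from h import *
im=grab('wrist','w9.png'); print(tool());
```

```text
(10.675, array([0.5859, 0.3355, 0.0733]), 'jaw', np.float64(-4.7), 'q', array([0.4 , 0.27, 1.59, 0.01, 1.28, 0.48]), 'open', 0.035, 'F', array([-1.1,  0.3, -1. ]))
```

View pics/w9.png

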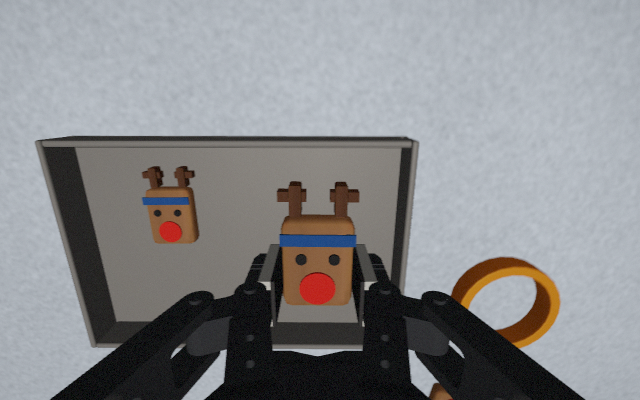

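Emit:
jog_arm(
  steps=[
    {"dx": 0,"dy": 0,"dz": -0.7,"twist": 0},
    {"dx": 0,"dy": 0,"dz": -1.3,"twist": 0},
    {"dx": 0,"dy": 0,"dz": -1.56,"twist": 0},
    {"dx": 0,"dy": 0,"dz": -1.56,"twist": 0},
    {"dx": 0,"dy": 0,"dz": -1.56,"twist": 0},
  ],
)

```text
t: 11.3
tool_pos: [0.5866, 0.3348, -0.0196]
tool_rot: [-2.301, -2.119, -0.007]
contact_force: [0.5, 1.0, -0.6]
opening: 0.0349
```

Emit:
jog_arm(
  steps=[
    {"dx": 0,"dy": 0,"dz": 0,"twist": 0},
    {"dx": 0,"dy": 0,"dz": 0,"twist": 0},
    {"dx": 0,"dy": 0,"dz": 0.6,"twist": 0},
    {"dx": 0,"dy": 0,"dz": 1.5,"twist": 0},
    {"dx": 0,"dy": 0,"dz": 1.6,"twist": 0},
  ],
  gripper=85,
)

```text
t: 11.92
tool_pos: [0.5902, 0.3364, 0.0829]
tool_rot: [-2.304, -2.121, -0.022]
contact_force: [0.7, 0.3, 0.0]
opening: 0.0569
```

Run:
```python
from h import *
print(tool()); 
t=grab('top','t9.png')
for d in deer2(t): print(*d)
a=cv2.imread('pics/t9.png')[135:275,150:355]
cv2.imwrite('pics/crop9.png',cv2.convertScaleAbs(cv2.resize(a,None,fx=3.8,fy=3.8,interpolation=cv2.INTER_CUBIC),alpha=1.5))
```

```text
(11.925, array([0.5902, 0.3364, 0.0829]), 'jaw', np.float64(-4.7), 'q', array([0.4 , 0.26, 1.58, 0.01, 1.28, 0.48]), 'open', 0.0569, 'F', array([0.7, 0.3, 0. ]))
(np.float64(251.0), np.float64(159.0)) 192 hue 12.0 L,W 0.065 0.038 org [0.7025 0.1013] yaw -104.2 nyaw -106.3 nose [0.706 0.115]
(np.float64(253.0), np.float64(250.0)) 207 hue 87.0 L,W 0.065 0.04 org [0.4037 0.0961] yaw -103.0 nyaw -101.8 nose [0.407 0.109]
(np.float64(289.0), np.float64(259.0)) 203 hue 87.0 L,W 0.064 0.039 org [ 0.3762 -0.0258] yaw 125.9 nyaw 126.0 nose [ 0.383 -0.036]
```

View pics/crop9.png

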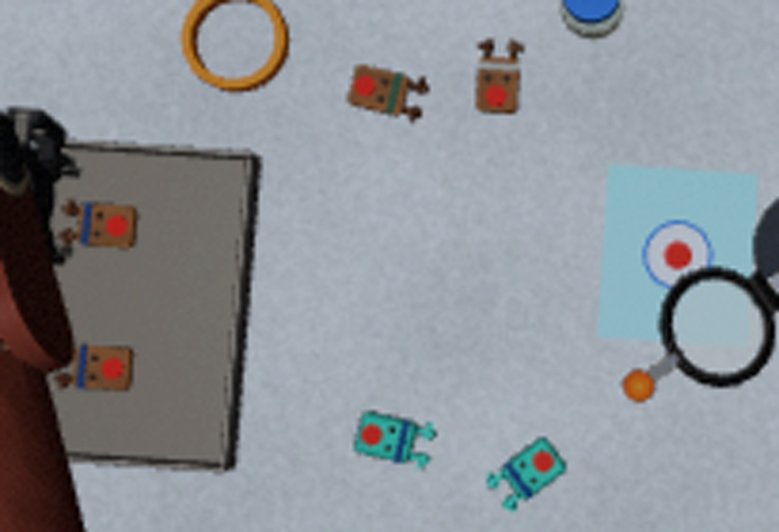

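Emit:
jog_arm(
  steps=[
    {"dx": 1.86,"dy": -3.88,"dz": -0.1,"twist": -1.0},
    {"dx": 1.86,"dy": -3.88,"dz": -0.1,"twist": -1.0},
    {"dx": 1.86,"dy": -3.88,"dz": -0.1,"twist": -1.0},
    {"dx": 1.86,"dy": -3.88,"dz": -0.1,"twist": -1.0},
    {"dx": 1.86,"dy": -3.88,"dz": -0.1,"twist": -1.0},
  ],
)

```text
t: 12.6
tool_pos: [0.7009, 0.099, 0.073]
tool_rot: [-2.484, -1.906, -0.015]
contact_force: [0.0, 0.1, 0.3]
opening: 0.0568
```

Run:
```python
from h import *
im=grab('wrist','w10.png'); print(tool());
```

```text
(12.65, array([0.7006, 0.1002, 0.073 ]), 'jaw', np.float64(-14.9), 'q', array([0.03, 0.34, 1.51, 0.02, 1.29, 0.29]), 'open', 0.0569, 'F', array([-0.7, -0.7, -0.9]))
```

View pics/w10.png

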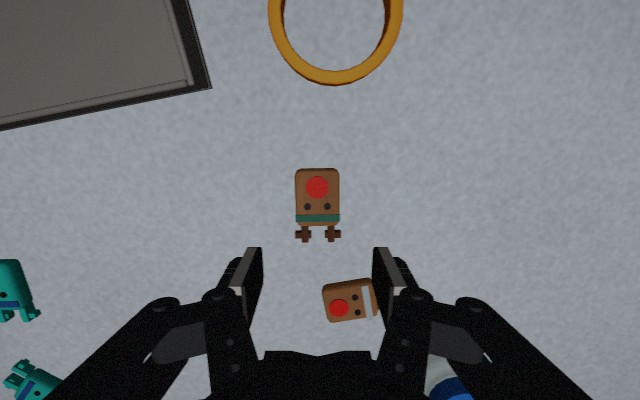

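Emit:
jog_arm(
  steps=[
    {"dx": 0.03,"dy": 0.04,"dz": -0.7,"twist": 0},
    {"dx": 0.03,"dy": 0.04,"dz": -1.4,"twist": 0},
    {"dx": 0.03,"dy": 0.04,"dz": -1.68,"twist": 0},
    {"dx": 0.03,"dy": 0.04,"dz": -1.68,"twist": 0},
    {"dx": 0.03,"dy": 0.04,"dz": -1.68,"twist": 0},
  ],
)

```text
t: 13.28
tool_pos: [0.7027, 0.1035, -0.027]
tool_rot: [-2.482, -1.909, -0.017]
contact_force: [-0.7, 0.6, 1.2]
opening: 0.057
```

Emit:
jog_arm(
  steps=[
    {"dx": 0,"dy": 0,"dz": 0,"twist": 0},
    {"dx": 0,"dy": 0,"dz": 0,"twist": 0},
    {"dx": 0,"dy": 0,"dz": 0,"twist": 0},
    {"dx": 0,"dy": 0,"dz": 0.3,"twist": 0},
    {"dx": 0,"dy": 0,"dz": 1.2,"twist": 0},
  ],
  gripper=255,
)

```text
t: 13.9
tool_pos: [0.6991, 0.1032, 0.0417]
tool_rot: [-2.478, -1.905, -0.005]
contact_force: [1.2, -0.3, -0.7]
opening: 0.0347
```

Emit:
jog_arm(
  steps=[
    {"dx": -1.97,"dy": 2.73,"dz": 0.5,"twist": 1},
    {"dx": -1.97,"dy": 2.73,"dz": 0.5,"twist": 1},
    {"dx": -1.97,"dy": 2.73,"dz": 0.5,"twist": 1},
    {"dx": -1.97,"dy": 2.73,"dz": 0.5,"twist": 1},
    {"dx": -1.97,"dy": 2.73,"dz": 0.5,"twist": 1},
  ],
)

```text
t: 14.52
tool_pos: [0.5808, 0.2675, 0.0725]
tool_rot: [-2.301, -2.117, -0.004]
contact_force: [0.5, -0.8, -0.1]
opening: 0.035
```

Run:
```python
from h import *
im=grab('wrist','w11.png'); print(tool());
```

```text
(14.575, array([0.5814, 0.2665, 0.0721]), 'jaw', np.float64(-4.9), 'q', array([0.31, 0.2 , 1.68, 0.02, 1.27, 0.39]), 'open', 0.0353, 'F', array([-0.1, -0.8,  0.2]))
```

View pics/w11.png

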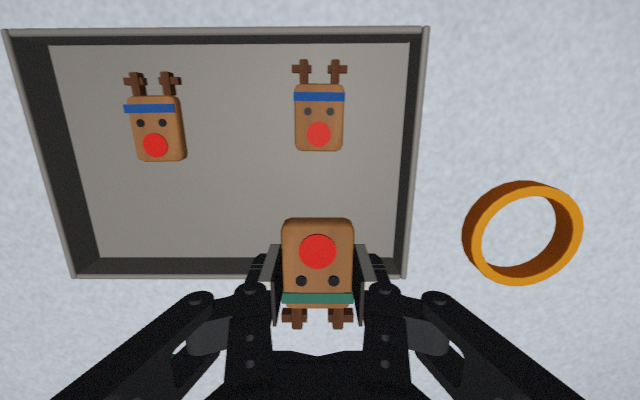

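Emit:
jog_arm(
  steps=[
    {"dx": 0,"dy": 0.06,"dz": -0.7,"twist": 0},
    {"dx": 0,"dy": 0.06,"dz": -1.3,"twist": 0},
    {"dx": 0,"dy": 0.06,"dz": -1.54,"twist": 0},
    {"dx": 0,"dy": 0.06,"dz": -1.54,"twist": 0},
    {"dx": 0,"dy": 0.06,"dz": -1.54,"twist": 0},
  ],
)

```text
t: 15.2
tool_pos: [0.5828, 0.2694, -0.0196]
tool_rot: [-2.305, -2.114, -0.006]
contact_force: [-0.5, -0.3, 0.5]
opening: 0.0347
```

Emit:
jog_arm(
  steps=[
    {"dx": 0,"dy": 0,"dz": 0,"twist": 0},
    {"dx": 0,"dy": 0,"dz": 0,"twist": 0},
    {"dx": 0,"dy": 0,"dz": 0.6,"twist": 0},
    {"dx": 0,"dy": 0,"dz": 1.5,"twist": 0},
    {"dx": 0,"dy": 0,"dz": 1.6,"twist": 0},
  ],
  gripper=85,
)

```text
t: 15.82
tool_pos: [0.5865, 0.2707, 0.0826]
tool_rot: [-2.308, -2.117, -0.02]
contact_force: [0.1, -0.0, 1.2]
opening: 0.057
```

Run:
```python
from h import *
print(tool()); 
t=grab('top','t12.png')
hsv=cv2.cvtColor(t['frame'],cv2.COLOR_RGB2HSV).astype(int); H,S,V=hsv[...,0],hsv[...,1],hsv[...,2]
m=(((H<18)|(H>174))&(S>70)); m2=np.zeros_like(m); m2[140:172,268:296]=1
v,u=np.nonzero(m&m2); P=np.array([plane(t,x,y,.014)[:2] for x,y in zip(u,v)])
print(len(u),u.min(),u.max(),v.min(),v.max(),P.min(0),P.max(0),cv2.minAreaRect((P*1000).astype(np.float32)))
a=cv2.imread('pics/t12.png')[135:275,150:355]
cv2.imwrite('pics/crop12.png',cv2.convertScaleAbs(cv2.resize(a,None,fx=3.8,fy=3.8,interpolation=cv2.INTER_CUBIC),alpha=1.5))
```

```text
(15.825, array([0.5865, 0.2707, 0.0826]), 'jaw', np.float64(-4.9), 'q', array([0.31, 0.19, 1.67, 0.02, 1.27, 0.39]), 'open', 0.057, 'F', array([ 0.1, -0. ,  1.2]))
138 275 286 146 164 [ 0.68204646 -0.01716113] [0.74198962 0.01923587] ((711.0885009765625, -0.03835487365722656), (33.413177490234375, 58.83266830444336), 82.54449462890625)
```

View pics/crop12.png

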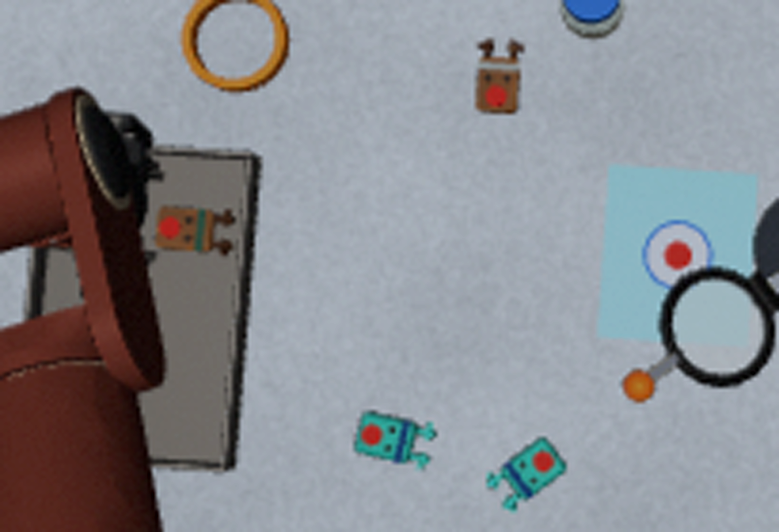

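Emit:
jog_arm(
  steps=[
    {"dx": 1.93,"dy": -4.5,"dz": 0,"twist": 9},
    {"dx": 1.93,"dy": -4.5,"dz": 0,"twist": 9},
    {"dx": 1.93,"dy": -4.5,"dz": 0,"twist": 9},
    {"dx": 1.93,"dy": -4.5,"dz": 0,"twist": 9},
    {"dx": 1.93,"dy": -4.5,"dz": 0,"twist": 9},
  ],
)

```text
t: 16.5
tool_pos: [0.7007, -0.0021, 0.0788]
tool_rot: [-1.108, -2.92, -0.001]
contact_force: [-0.0, 0.8, 1.6]
opening: 0.0565
```

Emit:
jog_arm(
  steps=[
    {"dx": 0,"dy": 0,"dz": -0.1,"twist": 4},
    {"dx": 0,"dy": 0,"dz": -0.1,"twist": 4},
    {"dx": 0,"dy": 0,"dz": -0.1,"twist": 4},
    {"dx": 0,"dy": 0,"dz": -0.1,"twist": 4},
    {"dx": 0,"dy": 0,"dz": -0.1,"twist": 4},
  ],
)

```text
t: 17.12
tool_pos: [0.6995, -0.002, 0.0708]
tool_rot: [-0.045, -3.121, 0.009]
contact_force: [-0.8, 0.5, -0.7]
opening: 0.0569
```

Run:
```python
from h import *
im=grab('wrist','w13.png'); print(tool());
```

```text
(17.175, array([ 0.6997, -0.002 ,  0.0711]), 'jaw', np.float64(88.3), 'q', array([-0.11,  0.34,  1.51, -0.01,  1.31, -1.65]), 'open', 0.057, 'F', array([ 0.2,  0.5, -0.1]))
```

View pics/w13.png

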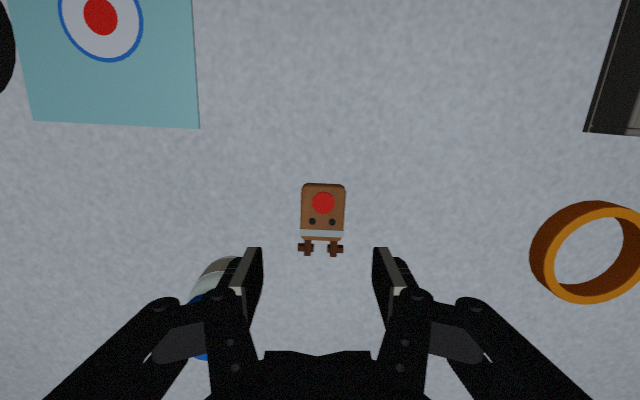

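Run:
```python
from h import *
im=grab('wrist')
for p in [(303,185),(345,185),(301,238),(343,238),(323,203)]: print(p,np.round(plane(im,*p,.015),4))
t=grab('top'); hsv=cv2.cvtColor(t['frame'],cv2.COLOR_RGB2HSV).astype(int)
m=(hsv[...,0]>100)&(hsv[...,0]<125)&(hsv[...,1]>120); m[:120]=0;m[150:]=0;m[:,:290]=0;m[:,325:]=0
v,u=np.nonzero(m);print(len(u),plane(t,u.mean(),v.mean(),.065))
```

```text
(303, 185) [ 0.6794 -0.0124  0.015 ]
(345, 185) [0.6803 0.0204 0.015 ]
(301, 238) [ 0.7245 -0.016   0.015 ]
(343, 238) [0.7254 0.0187 0.015 ]
(323, 203) [0.6946 0.0029 0.015 ]
183 [ 0.77278374 -0.08104182  0.065     ]
```

Emit:
jog_arm(
  steps=[
    {"dx": 0.04,"dy": 0.07,"dz": -0.7,"twist": -0.15},
    {"dx": 0.04,"dy": 0.07,"dz": -1.4,"twist": -0.15},
    {"dx": 0.04,"dy": 0.07,"dz": -1.65,"twist": -0.15},
    {"dx": 0.04,"dy": 0.07,"dz": -1.65,"twist": -0.15},
    {"dx": 0.04,"dy": 0.07,"dz": -1.65,"twist": -0.15},
  ],
)

```text
t: 17.9
tool_pos: [0.704, 0.002, -0.0252]
tool_rot: [-0.087, -3.124, 0.009]
contact_force: [1.2, 0.9, 0.4]
opening: 0.057
```

Emit:
jog_arm(
  steps=[
    {"dx": 0,"dy": 0,"dz": 0,"twist": 0},
    {"dx": 0,"dy": 0,"dz": 0,"twist": 0},
    {"dx": 0,"dy": 0,"dz": 0,"twist": 0},
    {"dx": 0,"dy": 0,"dz": 0.3,"twist": 0},
    {"dx": 0,"dy": 0,"dz": 1.2,"twist": 0},
  ],
  gripper=255,
)

```text
t: 18.52
tool_pos: [0.7003, 0.0023, 0.0434]
tool_rot: [-0.086, -3.115, 0.008]
contact_force: [0.5, 0.2, -0.6]
opening: 0.0349
```

Emit:
jog_arm(
  steps=[
    {"dx": -4.15,"dy": 4.58,"dz": 0.5,"twist": -9.1},
    {"dx": -4.15,"dy": 4.58,"dz": 0.5,"twist": -9.1},
    {"dx": -4.15,"dy": 4.58,"dz": 0.5,"twist": -9.1},
    {"dx": -4.15,"dy": 4.58,"dz": 0.5,"twist": -9.1},
    {"dx": -4.15,"dy": 4.58,"dz": 0.5,"twist": -9.1},
  ],
)

```text
t: 19.15
tool_pos: [0.4928, 0.2316, 0.0698]
tool_rot: [-1.488, -2.744, -0.011]
contact_force: [0.6, 0.6, -0.3]
opening: 0.0351
```

Run:
```python
from h import *
print(tool());
```

```text
(19.15, array([0.4928, 0.2316, 0.0698]), 'jaw', np.float64(33.1), 'q', array([ 0.29, -0.01,  1.91,  0.02,  1.25, -0.29]), 'open', 0.0351, 'F', array([ 0.6,  0.6, -0.3]))
```

Emit:
jog_arm(
  steps=[
    {"dx": -0.7,"dy": 0.75,"dz": 0,"twist": -3.8},
    {"dx": -0.7,"dy": 0.75,"dz": 0,"twist": -3.8},
    {"dx": -0.7,"dy": 0.75,"dz": 0,"twist": -3.8},
    {"dx": -0.7,"dy": 0.75,"dz": 0,"twist": -3.8},
    {"dx": -0.7,"dy": 0.75,"dz": 0,"twist": -3.8},
  ],
)

```text
t: 19.77
tool_pos: [0.4507, 0.2766, 0.0703]
tool_rot: [-2.301, -2.114, -0.021]
contact_force: [-0.6, 0.2, -0.3]
opening: 0.0348
```

Run:
```python
from h import *
im=grab('wrist','w14.png'); print(tool());
```

```text
(19.825, array([0.4508, 0.2765, 0.0702]), 'jaw', np.float64(-4.8), 'q', array([ 0.4 , -0.06,  1.96,  0.02,  1.24,  0.47]), 'open', 0.0347, 'F', array([-0.2,  0.2, -0.2]))
```

View pics/w14.png

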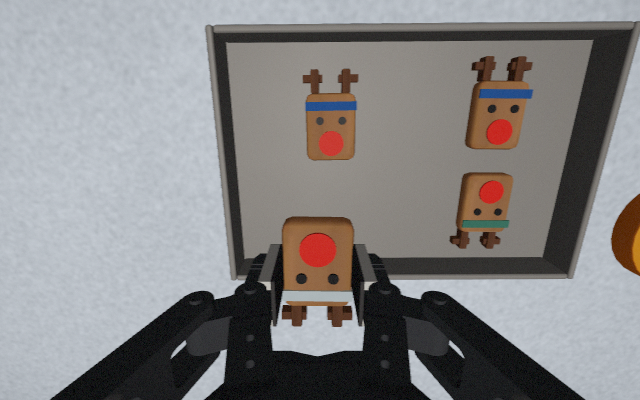

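Emit:
jog_arm(
  steps=[
    {"dx": 0,"dy": 0,"dz": -0.7,"twist": 0},
    {"dx": 0,"dy": 0,"dz": -1.3,"twist": 0},
    {"dx": 0,"dy": 0,"dz": -1.48,"twist": 0},
    {"dx": 0,"dy": 0,"dz": -1.48,"twist": 0},
    {"dx": 0,"dy": 0,"dz": -1.48,"twist": 0},
  ],
)

```text
t: 20.45
tool_pos: [0.4515, 0.2768, -0.0177]
tool_rot: [-2.3, -2.116, -0.023]
contact_force: [0.2, -0.1, -0.6]
opening: 0.035
```

Emit:
jog_arm(
  steps=[
    {"dx": 0,"dy": 0,"dz": 0,"twist": 0},
    {"dx": 0,"dy": 0,"dz": 0,"twist": 0},
    {"dx": 0,"dy": 0,"dz": 0.6,"twist": 0},
    {"dx": 0,"dy": 0,"dz": 1.5,"twist": 0},
    {"dx": 0,"dy": 0,"dz": 2.4,"twist": 0},
  ],
  gripper=85,
)

```text
t: 21.08
tool_pos: [0.4511, 0.2766, 0.1276]
tool_rot: [-2.3, -2.116, -0.023]
contact_force: [1.4, 0.8, 0.4]
opening: 0.0573
```

Emit:
jog_arm(
  steps=[
    {"dx": 0.5,"dy": -3,"dz": 1.5,"twist": 0},
    {"dx": 0.5,"dy": -3,"dz": 1.5,"twist": 0},
    {"dx": 0.5,"dy": -3,"dz": 1.5,"twist": 0},
    {"dx": 0.5,"dy": -3,"dz": 1.5,"twist": 0},
  ],
)

```text
t: 21.58
tool_pos: [0.4825, 0.0943, 0.2204]
tool_rot: [-2.306, -2.114, -0.028]
contact_force: [-0.5, -0.1, 0.5]
opening: 0.0568
```

Run:
```python
from h import *
im=grab('side','s15.png'); print(tool()); grab('top','t15.png')
a=cv2.imread('pics/t15.png')[130:280,140:390]
cv2.imwrite('pics/crop15.png',cv2.convertScaleAbs(cv2.resize(a,None,fx=3.2,fy=3.2,interpolation=cv2.INTER_CUBIC),alpha=1.5))
```

```text
(21.625, array([0.4826, 0.0941, 0.2201]), 'jaw', np.float64(-5.0), 'q', array([ 0.03, -0.29,  1.9 ,  0.02,  1.53,  0.11]), 'open', 0.0572, 'F', array([ 0.7, -0.9,  0.9]))
```

View pics/crop15.png

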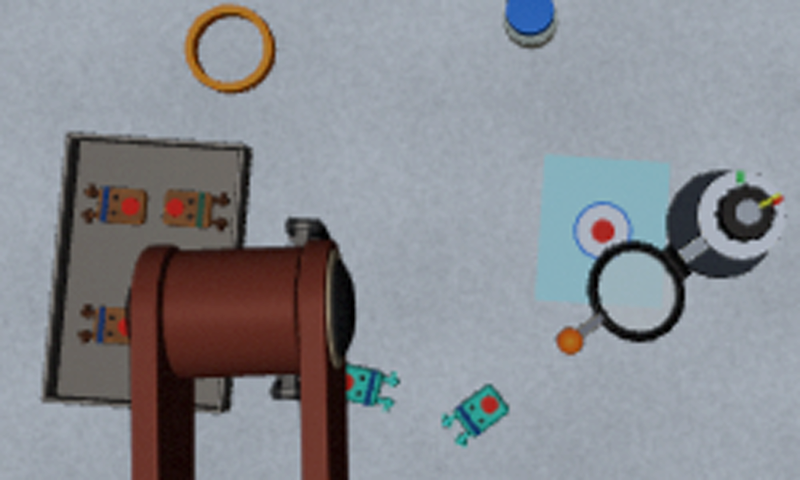

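View pics/s15.png

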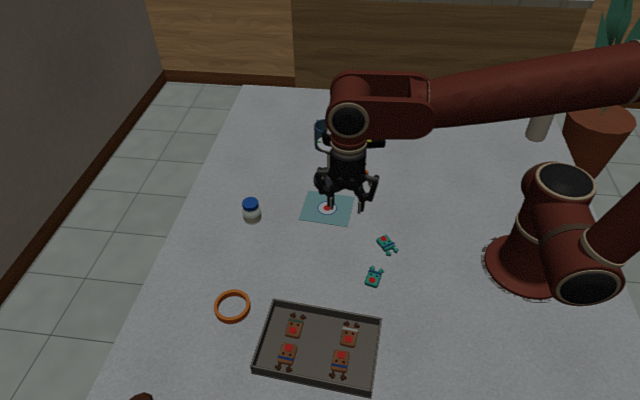

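Emit:
jog_arm(
  steps=[
    {"dx": 1.3,"dy": -6.1,"dz": 0,"twist": 2.8},
    {"dx": 1.3,"dy": -6.1,"dz": 0,"twist": 2.8},
    {"dx": 1.3,"dy": -6.1,"dz": 0,"twist": 2.8},
    {"dx": 1.3,"dy": -6.1,"dz": 0,"twist": 2.8},
    {"dx": 1.3,"dy": -6.1,"dz": 0,"twist": 2.8},
  ],
  gripper=40,
)

```text
t: 22.3
tool_pos: [0.5442, -0.1951, 0.2165]
tool_rot: [-1.717, -2.605, -0.02]
contact_force: [0.6, 0.8, 1.1]
opening: 0.072
```

Run:
```python
from h import *
print(tool());
```

```text
(22.3, array([ 0.5442, -0.1951,  0.2165]), 'jaw', np.float64(23.2), 'q', array([-0.48, -0.05,  1.7 ,  0.01,  1.52, -0.89]), 'open', 0.072, 'F', array([0.6, 0.8, 1.1]))
```

Emit:
jog_arm(
  steps=[
    {"dx": 0.28,"dy": -1.28,"dz": 0,"twist": 0},
    {"dx": 0.28,"dy": -1.28,"dz": 0,"twist": 0},
    {"dx": 0.28,"dy": -1.28,"dz": 0,"twist": 0},
  ],
)

```text
t: 22.68
tool_pos: [0.561, -0.2708, 0.2147]
tool_rot: [-1.715, -2.603, -0.021]
contact_force: [-0.7, 0.8, 0.4]
opening: 0.0722
```

Run:
```python
from h import *
print(tool()); im=grab('wrist','w16.png'); P=pts(im)
H=cv2.cvtColor(im['frame'],cv2.COLOR_RGB2HSV).astype(int)
z=P[...,2]; xy=P[...,:2]; near=np.linalg.norm(xy-[.561,-.272],axis=-1)<.06
k=near&(z>.188)&(z<.204)
print(k.sum(), cv2.minEnclosingCircle((P[k][:,:2]*1000).astype(np.float32)),np.median(z[k]))
k=near&(z>.197)&(z<.205);print('post',k.sum(),P[k].mean(0),cv2.minEnclosingCircle((P[k][:,:2]*1000).astype(np.float32)))
yel=near&(H[...,0]>20)&(H[...,0]<35)&(H[...,1]>120); print('yel',yel.sum(),P[yel].mean(0)); np.save('yel.npy',P[yel])
for z0,z1 in [(.16,.18),(.185,.21)]:
    s=yel&(z>z0)&(z<z1); print(z0,s.sum(),P[s].mean(0) if s.any() else '')
for nm,h0,h1 in [('g',50,80),('r',-1,6)]:
    s=near&(H[...,0]>h0)&(H[...,0]<h1)&(H[...,1]>120)&(z>.15); print(nm,s.sum(),P[s].mean(0) if s.any() else '')
```

```text
(22.675, array([ 0.561 , -0.2708,  0.2147]), 'jaw', np.float64(23.2), 'q', array([-0.58,  0.06,  1.59,  0.01,  1.52, -0.98]), 'open', 0.0722, 'F', array([-0.7,  0.8,  0.4]))
3684 ((559.8463134765625, -272.05560302734375), 25.50900650024414) 0.19452699095706005
post 812 [ 0.55954211 -0.27168206  0.19937942] ((559.6817626953125, -272.0509338378906), 11.159740447998047)
yel 555 [ 0.5574317  -0.26851883  0.28381124]
0.16 12 [ 0.55300206 -0.26790849  0.17235473]
0.185 99 [ 0.56739888 -0.28588376  0.19448745]
g 1553 [ 0.55650205 -0.26409397  0.30003364]
r 402 [ 0.55793812 -0.26254423  0.30308339]
```

View pics/w16.png

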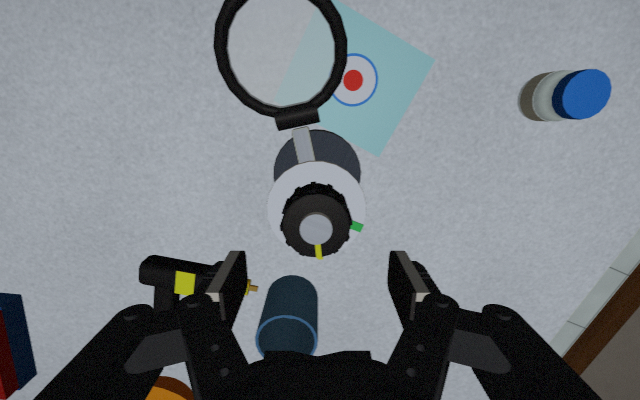

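Emit:
jog_arm(
  steps=[
    {"dx": -0.02,"dy": -0.02,"dz": -0.5,"twist": 0},
    {"dx": -0.02,"dy": -0.02,"dz": -1.0,"twist": 0},
    {"dx": -0.02,"dy": -0.02,"dz": -1.28,"twist": 0},
    {"dx": -0.02,"dy": -0.02,"dz": -1.28,"twist": 0},
    {"dx": -0.02,"dy": -0.02,"dz": -1.28,"twist": 0},
  ],
)

```text
t: 23.35
tool_pos: [0.5607, -0.2711, 0.1401]
tool_rot: [-1.714, -2.607, -0.021]
contact_force: [-0.3, -0.6, 0.5]
opening: 0.0722
```

Emit:
jog_arm(
  steps=[
    {"dx": 0,"dy": 0,"dz": 0,"twist": 0},
    {"dx": 0,"dy": 0,"dz": 0,"twist": 0},
    {"dx": 0,"dy": 0,"dz": 0,"twist": 0},
    {"dx": 0,"dy": 0,"dz": 0,"twist": 0},
  ],
  gripper=255,
)

```text
t: 23.85
tool_pos: [0.5603, -0.2721, 0.1425]
tool_rot: [-1.715, -2.607, -0.018]
contact_force: [-5.0, 0.2, 5.8]
opening: 0.0468
```

Run:
```python
from h import *
print(tool()); im=grab('wrist','w17.png'); print(plane(im,357,226,.16))
```

```text
(23.85, array([ 0.5603, -0.2721,  0.1425]), 'jaw', np.float64(23.3), 'q', array([-0.58,  0.11,  1.66,  0.01,  1.4 , -0.99]), 'open', 0.0468, 'F', array([-5. ,  0.2,  5.8]))
[ 0.57382355 -0.24995399  0.16      ]
```

View pics/w17.png

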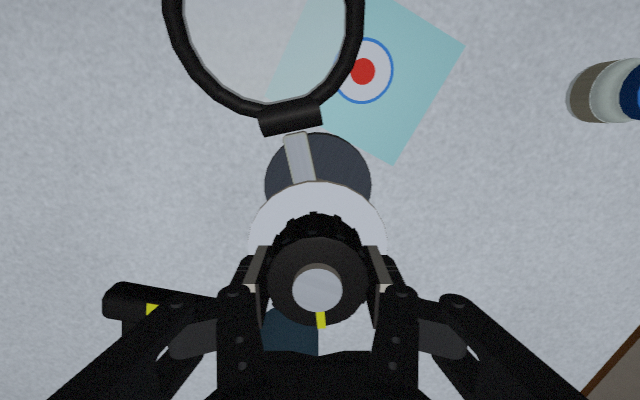

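Emit:
jog_arm(
  steps=[
    {"dx": 0,"dy": 0,"dz": 0,"twist": 0.9},
    {"dx": 0,"dy": 0,"dz": 0,"twist": 1.8},
    {"dx": 0,"dy": 0,"dz": 0,"twist": 2.7},
    {"dx": 0,"dy": 0,"dz": 0,"twist": 3.6},
    {"dx": 0,"dy": 0,"dz": 0,"twist": 3.6},
  ],
)

```text
t: 24.52
tool_pos: [0.56, -0.2724, 0.1426]
tool_rot: [-0.827, -3.006, -0.006]
contact_force: [-2.1, -0.9, -2.6]
opening: 0.0465
```

Run:
```python
from h import *
print(tool(),ctrl.get_obs()['wrist_torque']); im=grab('wrist','w18.png'); t=grab('top','t18.png')
a=cv2.imread('pics/t18.png')[160:240,320:400]
cv2.imwrite('pics/crop18.png',cv2.convertScaleAbs(cv2.resize(a,None,fx=6,fy=6,interpolation=cv2.INTER_CUBIC),alpha=1.5))
```

```text
(24.525, array([ 0.56  , -0.2724,  0.1426]), 'jaw', np.float64(59.2), 'q', array([-0.57,  0.11,  1.66, -0.  ,  1.4 , -1.6 ]), 'open', 0.0465, 'F', array([-2.1, -0.9, -2.6])) [-0.16776604  0.20291872  0.12447967]
```

View pics/w18.png

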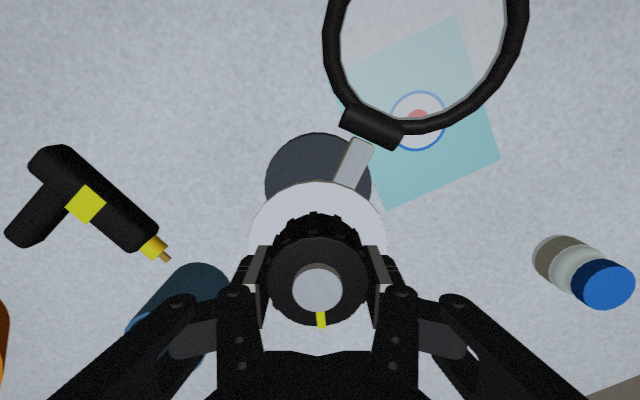

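Emit:
jog_arm(
  steps=[
    {"dx": 0,"dy": 0,"dz": 0,"twist": 0.9},
    {"dx": 0,"dy": 0,"dz": 0,"twist": 1.8},
    {"dx": 0,"dy": 0,"dz": 0,"twist": 2.6},
    {"dx": 0,"dy": 0,"dz": 0,"twist": 3.1},
    {"dx": 0,"dy": 0,"dz": 0,"twist": 3.1},
  ],
)

```text
t: 25.25
tool_pos: [0.56, -0.2727, 0.1426]
tool_rot: [0.001, -3.117, 0.005]
contact_force: [-0.8, -2.3, -2.7]
opening: 0.047
```

Emit:
jog_arm(
  steps=[
    {"dx": 0,"dy": 0,"dz": 0,"twist": 0},
    {"dx": 0,"dy": 0,"dz": 0,"twist": 0},
    {"dx": 0,"dy": 0,"dz": 0,"twist": 0},
    {"dx": 0,"dy": 0,"dz": 0.6,"twist": 0},
    {"dx": 0,"dy": 0,"dz": 1.6,"twist": 0},
  ],
  gripper=40,
)

```text
t: 25.88
tool_pos: [0.5586, -0.2717, 0.2365]
tool_rot: [0.001, -3.112, -0.0]
contact_force: [-0.0, -0.0, 0.9]
opening: 0.0721
```

Run:
```python
from h import *
print(tool()); im=grab('wrist','w19.png'); P=pts(im)
H=cv2.cvtColor(im['frame'],cv2.COLOR_RGB2HSV).astype(int);z=P[...,2]
d=P[...,:2]-[.5598,-.272]; near=np.linalg.norm(d,axis=-1)<.045
for nm,h0,h1,z0,z1 in [('yel top',20,35,.185,.205),('yel tab',20,35,.158,.18),('g',45,85,.15,.175),('r',-1,8,.15,.175)]:
    s=near&(H[...,0]>h0)&(H[...,0]<h1)&(H[...,1]>110)&(z>z0)&(z<z1)
    if s.any(): m=d[s].mean(0); print(nm,s.sum(),P[s].mean(0),np.degrees(np.arctan2(m[1],m[0])))
a=cv2.imread('pics/w19.png')[130:330,220:420]
cv2.imwrite('pics/crop19.png',cv2.convertScaleAbs(cv2.resize(a,None,fx=3,fy=3,interpolation=cv2.INTER_CUBIC),alpha=1.5))
```

```text
(25.875, array([ 0.5586, -0.2717,  0.2365]), 'jaw', np.float64(90.0), 'q', array([-0.56,  0.05,  1.57, -0.02,  1.55, -2.14]), 'open', 0.0721, 'F', array([-0. , -0. ,  0.9]))
yel top 65 [ 0.57279244 -0.27114344  0.19390926] 3.7719213324868317
yel tab 11 [ 0.59637183 -0.26942194  0.16868001] 4.032287158560332
g 1 [ 0.59855911 -0.27404038  0.16070007] -3.013412798928629
r 42 [ 0.57445809 -0.3049827   0.16037803] -66.03880679890511
```

View pics/crop19.png

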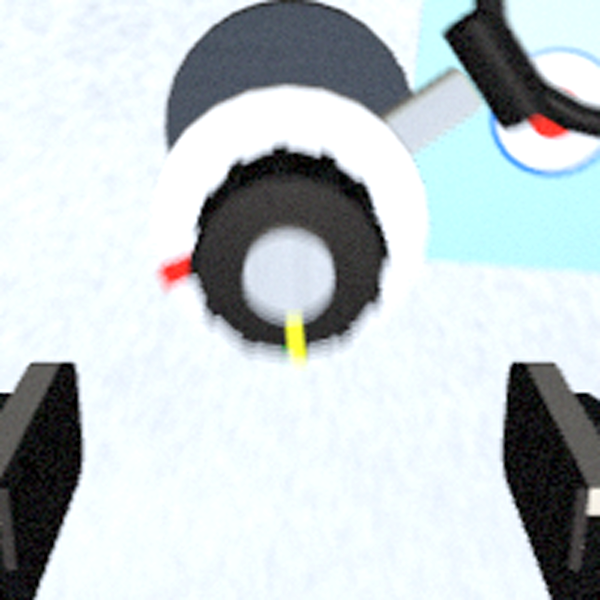

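Emit:
jog_arm(
  steps=[
    {"dx": -1.8,"dy": 2.6,"dz": 0,"twist": -5.5},
    {"dx": -1.8,"dy": 2.6,"dz": 0,"twist": -5.5},
    {"dx": -1.8,"dy": 2.6,"dz": 0,"twist": -5.5},
    {"dx": -1.8,"dy": 2.6,"dz": 0,"twist": -5.5},
    {"dx": -1.8,"dy": 2.6,"dz": 0,"twist": -5.5},
  ],
)

```text
t: 26.55
tool_pos: [0.4547, -0.1176, 0.2503]
tool_rot: [-1.419, -2.786, 0.003]
contact_force: [-0.4, -0.0, 0.7]
opening: 0.0719
```

```bash
cat >> h.py <<'E'
def ball(im):
    P=pts(im);H=cv2.cvtColor(im['frame'],cv2.COLOR_RGB2HSV).astype(int);z=P[...,2]
    s=(H[...,0]<20)&(H[...,1]>130)&(z>.11)&(z<.22)&(np.linalg.norm(P[...,:2]-[.5,-.1],axis=-1)<.12)
    Q=P[s]; 
    A=np.c_[2*Q,np.ones(len(Q))]; x=np.linalg.lstsq(A,(Q**2).sum(1),rcond=None)[0]
    return len(Q),Q.mean(0),Q[:,2].max(),'fit',x[:3],np.sqrt(x[3]+x[:3]@x[:3])
E
python3 - <<'E'
from h import *
print(tool()); im=grab('wrist','w20.png'); print(ball(im))
E
```

```text
(26.55, array([ 0.4547, -0.1176,  0.2503]), 'jaw', np.float64(36.0), 'q', array([-0.41, -0.34,  1.89, -0.  ,  1.61, -1.04]), 'open', 0.0719, 'F', array([-0.4, -0. ,  0.7]))
(618, array([ 0.44860594, -0.11439608,  0.18996939]), np.float64(0.19570259194240064), 'fit', array([ 0.46256077, -0.13970795,  0.13917621]), np.float64(0.060521427569097036))
```

View pics/w20.png

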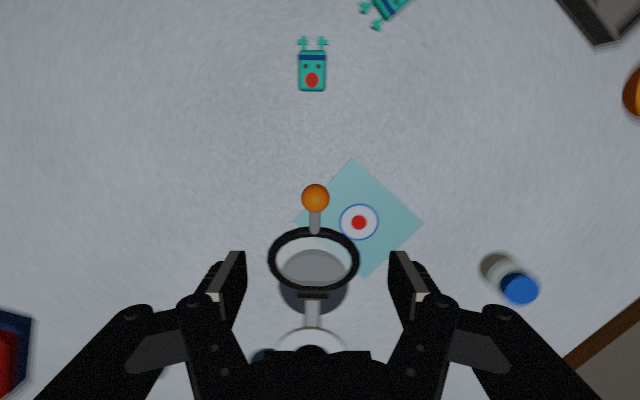

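Run:
```python
from h import *
im=grab('wrist')
print(plane(im,315.3,198.3,.185),im['range_z'][198,315], pts(im)[198,315], tool()[1])
```

```text
[ 0.44930705 -0.11478272  0.185     ] 0.23598821 [ 0.44728018 -0.11212859  0.19497409] [ 0.4549 -0.1181  0.2501]
```

Emit:
jog_arm(
  steps=[
    {"dx": -0.09,"dy": 0.055,"dz": 0,"twist": -0.1},
    {"dx": -0.09,"dy": 0.055,"dz": -0.6,"twist": -0.1},
    {"dx": -0.09,"dy": 0.055,"dz": -1.2,"twist": -0.1},
    {"dx": -0.09,"dy": 0.055,"dz": -1.9,"twist": -0.1},
    {"dx": -0.09,"dy": 0.055,"dz": -1.9,"twist": -0.1},
  ],
)

```text
t: 27.28
tool_pos: [0.4467, -0.1136, 0.1324]
tool_rot: [-1.43, -2.771, 0.004]
contact_force: [-0.9, 0.0, -0.4]
opening: 0.0719
```

Emit:
jog_arm(
  steps=[
    {"dx": 0,"dy": 0,"dz": 0,"twist": 0},
    {"dx": 0,"dy": 0,"dz": 0,"twist": 0},
    {"dx": 0,"dy": 0,"dz": 0,"twist": 0},
    {"dx": 0,"dy": 0,"dz": 0,"twist": 0},
    {"dx": 0,"dy": 0,"dz": 0,"twist": 0},
  ],
  gripper=255,
  newtons=50,
)

```text
t: 27.9
tool_pos: [0.4474, -0.1137, 0.1333]
tool_rot: [-1.43, -2.773, 0.003]
contact_force: [0.8, 1.1, 0.9]
opening: 0.0213
```

Run:
```python
from h import *
print(tool()); im=grab('wrist','w21.png')
```

```text
(27.9, array([ 0.4474, -0.1137,  0.1333]), 'jaw', np.float64(35.4), 'q', array([-0.41, -0.28,  2.04, -0.  ,  1.41, -1.03]), 'open', 0.0213, 'F', array([0.8, 1.1, 0.9]))
```

View pics/w21.png

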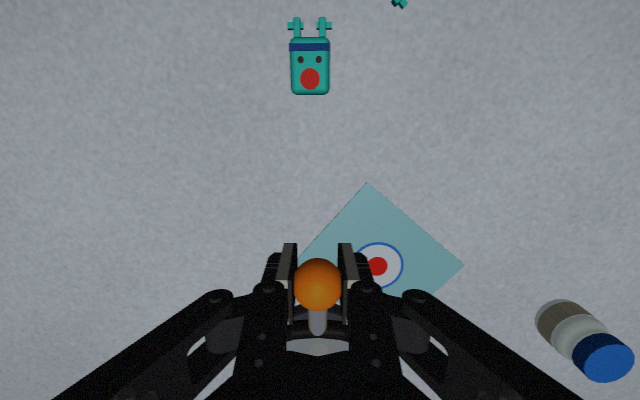

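```bash
cat >> h.py <<'E'
AX=np.array([.5600,-.272])
def swing(angs):
    p=ctrl.get_obs()['tool_pos']; d=p[:2]-AX; print('ang',np.degrees(np.arctan2(d[1],d[0])),'r',np.hypot(*d),'z',p[2])
    for a in angs:
        c,s=np.cos(np.radians(a)),np.sin(np.radians(a)); n=AX+[c*d[0]-s*d[1],s*d[0]+c*d[1]]-p[:2]
        print(a,np.round(n/.06,2),'twist',a/10)
E
python3 -c "
from h import *
swing([-4,-8,-12,-16,-33.4])"
```

```text
ang 125.44308853744762 r 0.19433757393171525 z 0.13306574231481896
-4 [0.19 0.12] twist -0.4
-8 [0.39 0.24] twist -0.8
-12 [0.59 0.33] twist -1.2
-16 [0.8  0.42] twist -1.6
-33.4 [1.76 0.6 ] twist -3.34
```

Emit:
jog_arm(
  steps=[
    {"dx": 0.19,"dy": 0.12,"dz": 0,"twist": -0.4},
    {"dx": 0.39,"dy": 0.24,"dz": 0,"twist": -0.8},
    {"dx": 0.59,"dy": 0.33,"dz": 0,"twist": -1.2},
    {"dx": 0.8,"dy": 0.42,"dz": 0,"twist": -1.6},
    {"dx": 0.8,"dy": 0.42,"dz": 0,"twist": -1.6},
  ],
)

```text
t: 28.58
tool_pos: [0.4957, -0.0885, 0.133]
tool_rot: [-1.801, -2.548, -0.001]
contact_force: [2.5, 0.4, 1.5]
opening: 0.0213
```

```bash
python3 -c "
from h import *
print(tool());im=grab('wrist','w22.png'); print(plane(im,318,285,.17))
swing([-4,-8,-12,-16,-17.4])"
```

```text
(28.575, array([ 0.4957, -0.0885,  0.133 ]), 'jaw', np.float64(19.5), 'q', array([-0.33, -0.17,  1.95,  0.01,  1.39, -0.67]), 'open', 0.0213, 'F', array([2.5, 0.4, 1.5]))
[ 0.49889755 -0.09747389  0.17      ]
ang 109.37921164088371 r 0.19445884083065926 z 0.1329859793107911
-4 [0.22 0.07] twist -0.4
-8 [0.44 0.12] twist -0.8
-12 [0.66 0.16] twist -1.2
-16 [0.88 0.18] twist -1.6
-17.4 [0.96 0.18] twist -1.7399999999999998
```

View pics/w22.png

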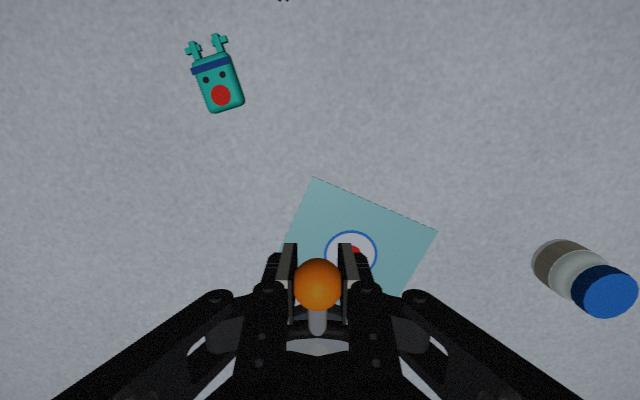

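Emit:
jog_arm(
  steps=[
    {"dx": 0.22,"dy": 0.07,"dz": 0,"twist": -0.4},
    {"dx": 0.44,"dy": 0.12,"dz": 0,"twist": -0.8},
    {"dx": 0.66,"dy": 0.16,"dz": 0,"twist": -1.2},
    {"dx": 0.94,"dy": 0.18,"dz": 0,"twist": -1.7},
    {"dx": 0.94,"dy": 0.18,"dz": 0,"twist": -1.7},
  ],
)

```text
t: 29.25
tool_pos: [0.5519, -0.0775, 0.1329]
tool_rot: [-2.155, -2.256, -0.007]
contact_force: [0.9, 2.3, 2.0]
opening: 0.0216
```

Emit:
jog_arm(
  steps=[
    {"dx": 0,"dy": 0.05,"dz": -0.2,"twist": 0},
    {"dx": 0,"dy": 0.09,"dz": -0.4,"twist": 0},
    {"dx": 0,"dy": 0.12,"dz": -0.6,"twist": 0},
    {"dx": 0,"dy": 0.14,"dz": -0.72,"twist": 0},
    {"dx": 0,"dy": 0.14,"dz": -0.72,"twist": 0},
  ],
)

```text
t: 29.88
tool_pos: [0.5511, -0.0703, 0.0883]
tool_rot: [-2.155, -2.256, -0.003]
contact_force: [1.0, -5.4, -1.8]
opening: 0.0215
```

Run:
```python
from h import *
print(tool()); im=grab('side','s23.png'); t=grab('top','t23.png'); w=grab('wrist','w23.png')
a=cv2.imread('pics/s23.png')[90:250,260:440]
cv2.imwrite('pics/crop23.png',cv2.convertScaleAbs(cv2.resize(a,None,fx=3.5,fy=3.5,interpolation=cv2.INTER_CUBIC),alpha=1.6))
```

```text
(29.875, array([ 0.5511, -0.0703,  0.0883]), 'jaw', np.float64(2.6), 'q', array([-0.27,  0.  ,  1.87,  0.01,  1.29, -0.32]), 'open', 0.0215, 'F', array([ 1. , -5.4, -1.8]))
```

View pics/crop23.png

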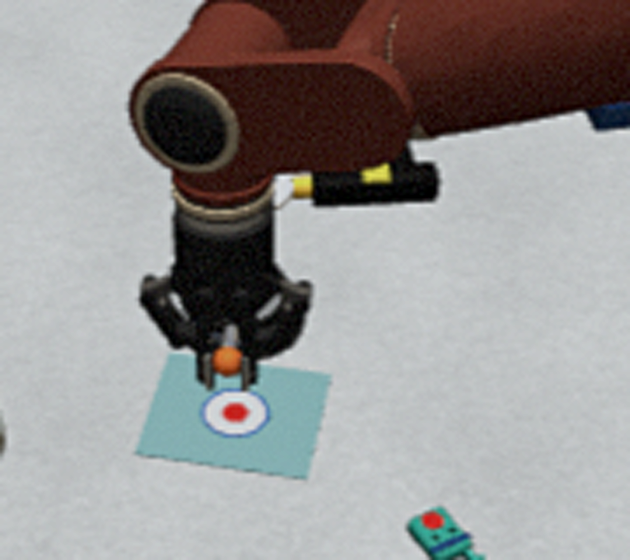

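View pics/w23.png

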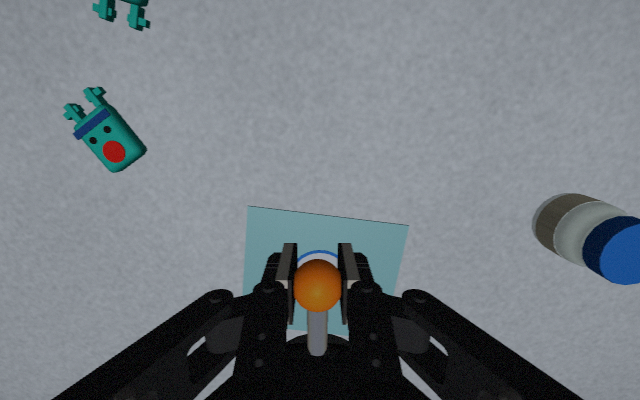

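Measure the ball height from the wrist depth before release, then release and view.

Run:
```python
from h import *
im=grab('wrist'); P=pts(im); print(P[285,318],P[280:290,312:324,2].mean(), P[320:335,318])
```

```text
[ 0.5509734  -0.06541573  0.1480441 ] 0.1478191268431413 [[ 0.55201639 -0.08863476  0.14137924]
 [ 0.55203402 -0.08893972  0.14169414]
 [ 0.55202273 -0.0884376   0.14298924]
 [ 0.55207378 -0.08967624  0.14216464]
 [ 0.55210231 -0.09028564  0.14210813]
 [ 0.55208777 -0.08969862  0.14348481]
 [ 0.55214269 -0.0910403   0.14255374]
 [ 0.55218103 -0.09191978  0.14218138]
 [ 0.55221645 -0.09271743  0.14191105]
 [ 0.55221756 -0.0925682   0.1427522 ]
 [ 0.55225544 -0.09343259  0.14240727]
 [ 0.55229497 -0.09434065  0.14201735]
 [ 0.55227487 -0.09361295  0.14351317]
 [ 0.55235074 -0.09551513  0.14198852]
 [ 0.55234897 -0.09529169  0.14289789]]
```

Emit:
jog_arm(
  steps=[
    {"dx": 0,"dy": 0,"dz": 0,"twist": 0},
    {"dx": 0,"dy": 0,"dz": 0,"twist": 0},
    {"dx": 0,"dy": 0,"dz": 0,"twist": 0},
    {"dx": 0,"dy": 0.1,"dz": 0.7,"twist": 0},
    {"dx": 0,"dy": 0.2,"dz": 1.7,"twist": 0},
  ],
  gripper=100,
)

```text
t: 30.7
tool_pos: [0.5493, -0.0575, 0.189]
tool_rot: [-2.151, -2.252, 0.001]
contact_force: [1.5, -1.1, 0.8]
opening: 0.0519
```

Emit:
jog_arm(
  steps=[
    {"dx": -1.5,"dy": 1.0,"dz": 1.0,"twist": 0},
    {"dx": -1.5,"dy": 3.0,"dz": 1.0,"twist": 0},
    {"dx": -1.5,"dy": 3.0,"dz": 1.0,"twist": 0},
    {"dx": -1.5,"dy": 3.0,"dz": 1.0,"twist": 0},
    {"dx": -1.5,"dy": 3.0,"dz": 1.0,"twist": 0},
  ],
)

```text
t: 31.32
tool_pos: [0.4589, 0.1244, 0.25]
tool_rot: [-2.147, -2.257, -0.001]
contact_force: [1.1, -1.3, -0.2]
opening: 0.0519
```

```bash
cat >> h.py <<'E'
def scene(name):
    im=grab('side',name+'s.png'); t=grab('top',name+'t.png')
    a=cv2.imread('pics/%st.png'%name)[160:250,300:400]; b=cv2.imread('pics/%ss.png'%name)[100:235,270:420]
    f=lambda x:cv2.convertScaleAbs(cv2.resize(x,(400,400*x.shape[0]//x.shape[1]),interpolation=cv2.INTER_CUBIC),alpha=1.6)
    a,b=f(a),f(b); h=min(len(a),len(b)); cv2.imwrite('pics/%s.png'%name,np.hstack([a[:h],b[:h]]))
    return im,t
E
python3 - <<'E'
from h import *
print(tool()); s,t=scene('c24')
print('top',ball(t)[:3]); print('side',ball(s)[:3])
for im in (t,s):
    P=pts(im); V=im['frame'].max(-1)
    k=(np.linalg.norm(P[...,:2]-[.557,-.153],axis=-1)<.055)&(P[...,2]>.10)&(P[...,2]<.19)&(V<60)
    Q=P[k]; c,r=cv2.minEnclosingCircle((Q[:,:2]*1000).astype(np.float32))
    A=np.c_[Q[:,:2],np.ones(len(Q))]; g=np.linalg.lstsq(A,Q[:,2],rcond=None)[0]; print('rim',len(Q),c,r,Q.mean(0),'slope',g[:2])
E
```

```text
(31.325, array([0.4589, 0.1244, 0.25  ]), 'jaw', np.float64(2.9), 'q', array([ 0.09, -0.33,  1.88,  0.02,  1.61,  0.05]), 'open', 0.0519, 'F', array([ 1.1, -1.3, -0.2]))
top (43, array([ 0.55232961, -0.07335223,  0.14649049]), np.float64(0.1524104397990893))
side (46, array([ 0.55486517, -0.07040409,  0.14515423]), np.float64(0.15092623938532734))
rim 292 (556.0037841796875, -157.8818817138672) 49.9941520690918 [ 0.55622726 -0.15898879  0.14377081] slope [ 0.00294764 -0.0478624 ]
rim 171 (555.4405517578125, -152.65316772460938) 54.49342346191406 [ 0.5643459  -0.15609796  0.14433142] slope [-0.00181186 -0.05427419]
```

View pics/c24.png

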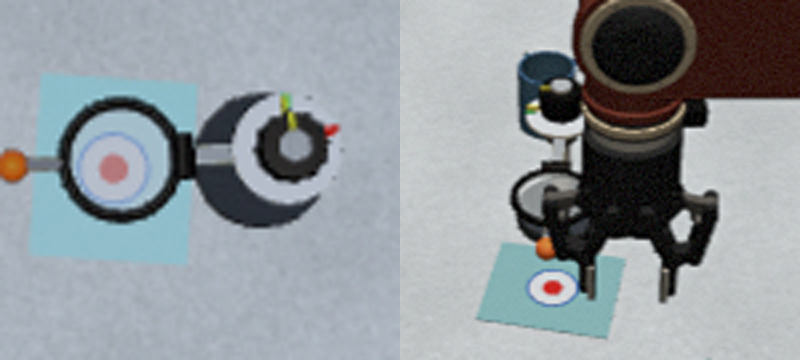

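Run:
```python
from h import *
t=grab('top'); print(plane(t,330.5,199.7,.142), t['range_z'].shape)
f=cv2.cvtColor(t['frame'],cv2.COLOR_RGB2HSV)
k=np.zeros((400,640),np.uint8); k[178:222,310:352]=1
m=((f[...,1]<60)|0).astype(np.uint8)
# interior glass contour: bounded by dark rim
d=((f[...,2]>70)*255).astype(np.uint8); n,l,st,c=cv2.connectedComponentsWithStats(d,connectivity=4)
i=l[200,325]; print(st[i],c[i]); v,u=np.nonzero(l==i); 
if st[i,4]<2000:
    (x,y),r=cv2.minEnclosingCircle(np.c_[u,v].astype(np.float32)); print(x,y,r,plane(t,x,y,.142))
```

```text
[ 0.55549198 -0.15524243  0.142     ] (400, 640)
[318 187  25  26 494] [329.65182186 199.51821862]
329.7558288574219 199.5406951904297 12.602361679077148 [ 0.55598669 -0.15306357  0.142     ]
```

Emit:
jog_arm(
  steps=[
    {"dx": 1.68,"dy": -6.6,"dz": -0.2,"twist": 8.7},
    {"dx": 1.68,"dy": -6.6,"dz": -0.2,"twist": 8.7},
    {"dx": 1.68,"dy": -6.6,"dz": -0.2,"twist": 8.7},
    {"dx": 1.68,"dy": -6.6,"dz": -0.2,"twist": 8.7},
    {"dx": 1.68,"dy": -6.6,"dz": -0.2,"twist": 8.7},
  ],
  gripper=40,
  newtons=40,
)

```text
t: 32.1
tool_pos: [0.531, -0.1611, 0.2397]
tool_rot: [-0.999, -2.952, 0.019]
contact_force: [1.2, 0.6, 0.1]
opening: 0.0718
```

```bash
python3 -c "
from h import *
print(tool())"
```

```text
(32.1, array([ 0.531 , -0.1611,  0.2397]), 'jaw', np.float64(52.6), 'q', array([-0.42, -0.12,  1.72, -0.01,  1.56, -1.34]), 'open', 0.0718, 'F', array([1.2, 0.6, 0.1]))
```

Emit:
jog_arm(
  steps=[
    {"dx": 0.48,"dy": -1.85,"dz": -0.2,"twist": 3.75},
    {"dx": 0.48,"dy": -1.85,"dz": -0.2,"twist": 3.75},
    {"dx": 0.48,"dy": -1.85,"dz": -0.2,"twist": 3.75},
    {"dx": 0.48,"dy": -1.85,"dz": -0.2,"twist": 3.75},
    {"dx": 0.48,"dy": -1.85,"dz": -0.2,"twist": 3.75},
  ],
)

```text
t: 32.72
tool_pos: [0.5589, -0.2736, 0.2268]
tool_rot: [-0.003, -3.121, 0.029]
contact_force: [0.6, 0.2, 0.0]
opening: 0.0722
```

```bash
python3 -c "
from h import *
print(tool()); grab('wrist','w25.png')"
```

```text
(32.725, array([ 0.5589, -0.2736,  0.2268]), 'jaw', np.float64(89.9), 'q', array([-0.56,  0.04,  1.59, -0.03,  1.52, -2.13]), 'open', 0.0722, 'F', array([0.6, 0.2, 0. ]))
```

View pics/w25.png

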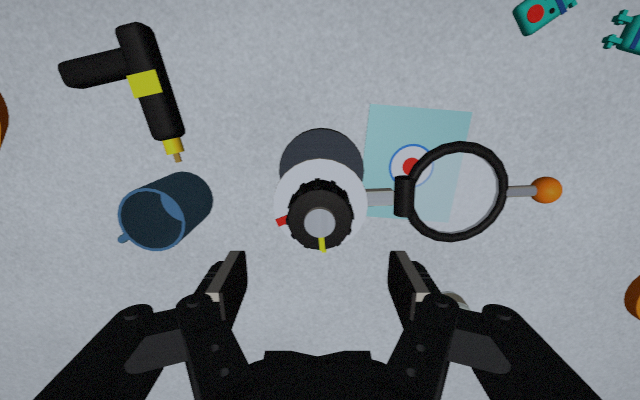

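Emit:
jog_arm(
  steps=[
    {"dx": 0.02,"dy": 0.02,"dz": -0.5,"twist": 0},
    {"dx": 0.02,"dy": 0.02,"dz": -1.0,"twist": 0},
    {"dx": 0.02,"dy": 0.02,"dz": -1.42,"twist": 0},
    {"dx": 0.02,"dy": 0.02,"dz": -1.42,"twist": 0},
    {"dx": 0.02,"dy": 0.02,"dz": -1.42,"twist": 0},
  ],
)

```text
t: 33.4
tool_pos: [0.5608, -0.2725, 0.143]
tool_rot: [-0.004, -3.122, 0.031]
contact_force: [1.0, 0.5, 0.6]
opening: 0.0723
```

Emit:
jog_arm(
  steps=[
    {"dx": 0,"dy": 0,"dz": 0,"twist": 0},
    {"dx": 0,"dy": 0,"dz": 0,"twist": 0},
    {"dx": 0,"dy": 0,"dz": 0,"twist": 0},
    {"dx": 0,"dy": 0,"dz": 0,"twist": 0},
  ],
  gripper=255,
)

```text
t: 33.9
tool_pos: [0.5618, -0.2735, 0.1455]
tool_rot: [-0.004, -3.125, 0.035]
contact_force: [-1.2, -1.8, 5.8]
opening: 0.0467
```

Emit:
jog_arm(
  steps=[
    {"dx": 0,"dy": 0,"dz": 0,"twist": -0.9},
    {"dx": 0,"dy": 0,"dz": 0,"twist": -1.8},
    {"dx": 0,"dy": 0,"dz": 0,"twist": -2.7},
    {"dx": 0,"dy": 0,"dz": 0,"twist": -3.5},
    {"dx": 0,"dy": 0,"dz": 0,"twist": -3.5},
  ],
)

```text
t: 34.52
tool_pos: [0.561, -0.2739, 0.1455]
tool_rot: [-0.94, -2.973, 0.027]
contact_force: [-3.5, -2.5, 1.3]
opening: 0.0469
```

```bash
python3 -c "
from h import *
print(tool()); grab('wrist','w26.png')"
```

```text
(34.525, array([ 0.561 , -0.2739,  0.1455]), 'jaw', np.float64(54.9), 'q', array([-0.56,  0.11,  1.65, -0.02,  1.4 , -1.52]), 'open', 0.0469, 'F', array([-3.5, -2.5,  1.3]))
```

View pics/w26.png

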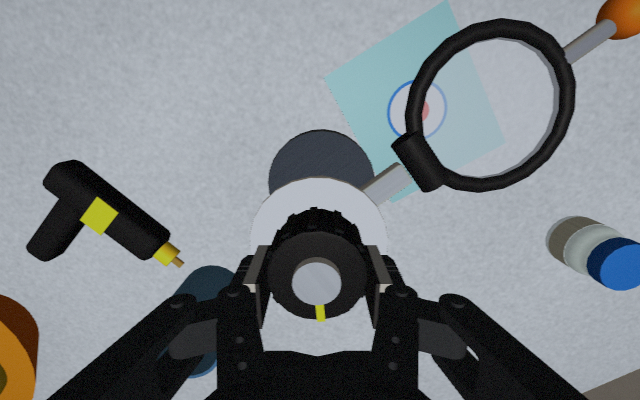

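Emit:
jog_arm(
  steps=[
    {"dx": 0,"dy": 0,"dz": 0,"twist": -0.9},
    {"dx": 0,"dy": 0,"dz": 0,"twist": -1.8},
    {"dx": 0,"dy": 0,"dz": 0,"twist": -2.7},
    {"dx": 0,"dy": 0,"dz": 0,"twist": -3.45},
    {"dx": 0,"dy": 0,"dz": 0,"twist": -3.45},
  ],
)

```text
t: 35.2
tool_pos: [0.5601, -0.2739, 0.1455]
tool_rot: [-1.774, -2.557, 0.016]
contact_force: [-6.0, -1.8, 2.0]
opening: 0.0467
```

Emit:
jog_arm(
  steps=[
    {"dx": 0,"dy": 0,"dz": 0,"twist": 0},
    {"dx": 0,"dy": 0,"dz": 0,"twist": 0},
    {"dx": 0,"dy": 0,"dz": 0,"twist": 0},
    {"dx": 0,"dy": 0,"dz": 0.6,"twist": 0},
    {"dx": 0,"dy": 0,"dz": 1.6,"twist": 0},
  ],
  gripper=40,
)

```text
t: 35.83
tool_pos: [0.5589, -0.2728, 0.2393]
tool_rot: [-1.769, -2.553, 0.016]
contact_force: [1.0, -0.2, -0.6]
opening: 0.0722
```

Run:
```python
from h import *
print(tool()); im=grab('wrist','w27.png'); P=pts(im)
H=cv2.cvtColor(im['frame'],cv2.COLOR_RGB2HSV).astype(int);z=P[...,2]
d=P[...,:2]-[.5598,-.272]; near=np.linalg.norm(d,axis=-1)<.045
for nm,h0,h1,z0,z1 in [('yel top',20,35,.185,.205),('yel tab',20,35,.158,.18),('g',45,85,.15,.175),('r',-1,8,.15,.175)]:
    s=near&(H[...,0]>h0)&(H[...,0]<h1)&(H[...,1]>110)&(z>z0)&(z<z1)
    if s.any(): m=d[s].mean(0); print(nm,s.sum(),P[s].mean(0),np.degrees(np.arctan2(m[1],m[0])))
a=cv2.imread('pics/w27.png')[130:330,220:420]
cv2.imwrite('pics/crop27.png',cv2.convertScaleAbs(cv2.resize(a,None,fx=3,fy=3,interpolation=cv2.INTER_CUBIC),alpha=1.5))
```

```text
(35.825, array([ 0.5589, -0.2728,  0.2393]), 'jaw', np.float64(20.6), 'q', array([-0.57,  0.05,  1.55, -0.01,  1.57, -0.93]), 'open', 0.0722, 'F', array([ 1. , -0.2, -0.6]))
yel top 62 [ 0.56752266 -0.28580846  0.19442276] -60.783015349655535
yel tab 14 [ 0.57525122 -0.30589197  0.16743468] -65.49192903098661
g 55 [ 0.59462271 -0.27299491  0.16039095] -1.6365429817171429
```

View pics/crop27.png

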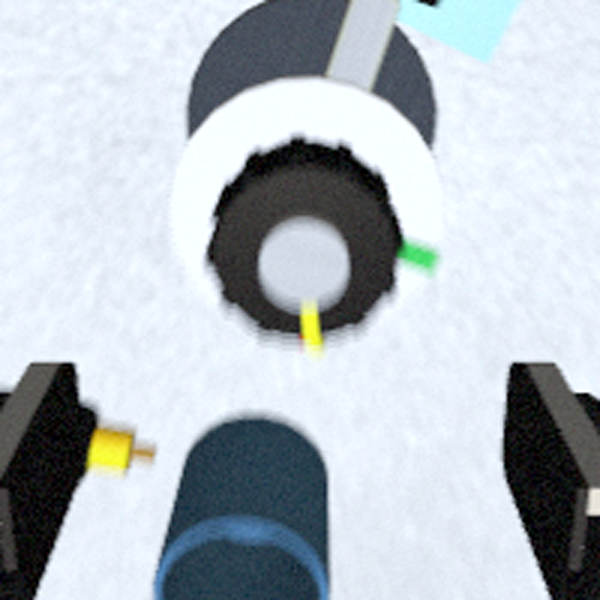

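Emit:
jog_arm(
  steps=[
    {"dx": -1.0,"dy": 2.0,"dz": 0.6,"twist": 0},
    {"dx": -2.0,"dy": 6.0,"dz": 0.6,"twist": 0},
    {"dx": -2.0,"dy": 6.0,"dz": 0.6,"twist": 0},
    {"dx": -2.0,"dy": 6.0,"dz": 0.6,"twist": 0},
    {"dx": -2.0,"dy": 6.0,"dz": 0.6,"twist": 0},
  ],
)

```text
t: 36.5
tool_pos: [0.4624, 0.0196, 0.2832]
tool_rot: [-1.781, -2.569, 0.013]
contact_force: [0.6, 0.5, 0.1]
opening: 0.0721
```

Emit:
jog_arm(
  steps=[
    {"dx": 0,"dy": 0.4,"dz": 0,"twist": 0},
    {"dx": 0,"dy": 0.4,"dz": 0,"twist": 0},
    {"dx": 0,"dy": 0.4,"dz": 0,"twist": 0},
  ],
)

```text
t: 36.88
tool_pos: [0.4626, 0.0431, 0.2831]
tool_rot: [-1.781, -2.569, 0.014]
contact_force: [-1.0, -0.1, 0.1]
opening: 0.0719
```

Run:
```python
from h import *
print(tool()); s,t=scene('c28'); print(ball(t)[:3],ball(s)[:3])
d=((cv2.cvtColor(t['frame'],cv2.COLOR_RGB2HSV)[...,2]>70)*255).astype(np.uint8); n,l,st,c=cv2.connectedComponentsWithStats(d,connectivity=4)
i=l[200,325]; v,u=np.nonzero(l==i); (x,y),r=cv2.minEnclosingCircle(np.c_[u,v].astype(np.float32)); print(st[i,4],x,y,r,plane(t,x,y,.142))
P=pts(t); V=t['frame'].max(-1)
k=(np.linalg.norm(P[...,:2]-[.557,-.153],axis=-1)<.055)&(P[...,2]>.10)&(P[...,2]<.19)&(V<60)&(P[...,1]>-.2)
Q=P[k];A=np.c_[Q[:,:2],np.ones(len(Q))];print('rim',np.linalg.lstsq(A,Q[:,2],rcond=None)[0][:2],Q.mean(0))
cv2.imwrite('pics/c28b.png',np.vstack([cv2.resize(cv2.imread('pics/c28s.png'),(480,300)),cv2.resize(cv2.imread('pics/c28t.png'),(480,300))]))
```

```text
(36.875, array([0.4626, 0.0431, 0.2831]), 'jaw', np.float64(20.5), 'q', array([-0.07, -0.36,  1.85,  0.  ,  1.67, -0.43]), 'open', 0.0719, 'F', array([-1. , -0.1,  0.1]))
(44, array([ 0.55239735, -0.07311595,  0.14656614]), np.float64(0.1517838390352586)) (56, array([ 0.5518815 , -0.0696263 ,  0.14545413]), np.float64(0.15368136302156155))
495 329.7558288574219 199.5406951904297 12.602361679077148 [ 0.55598669 -0.15306357  0.142     ]
rim [ 0.00396944 -0.0427892 ] [ 0.5561619  -0.15477278  0.14362781]
```

View pics/c28.png

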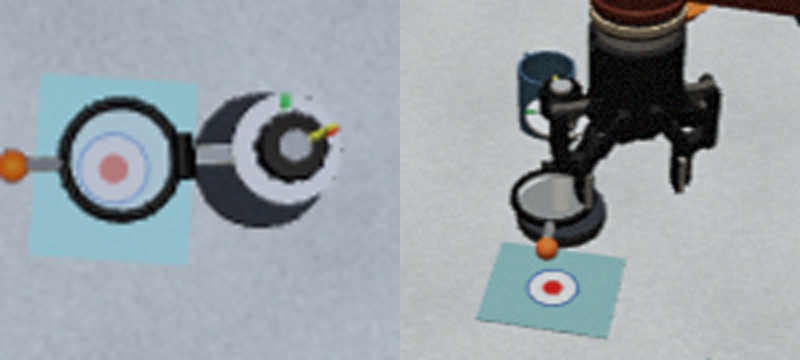

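View pics/c28b.png

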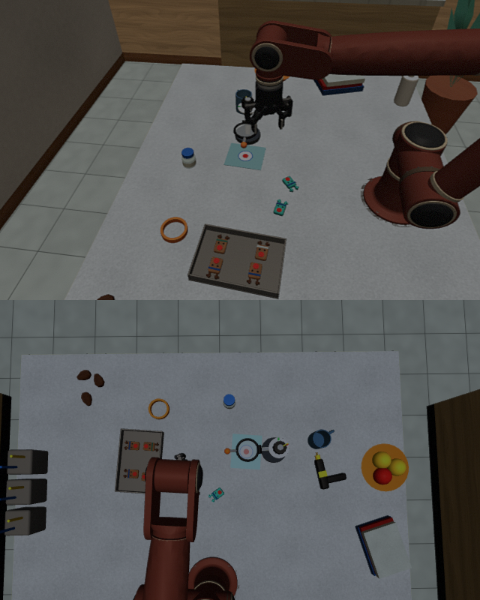

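```bash
python3 -c "
from h import *
print(ctrl.finish_job(), ctrl.get_obs()['t'])"
```

```text
the job is handed in; nothing more can be done
the job is handed in; nothing more can be done
```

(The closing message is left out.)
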